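# Throw the quake clamp of the charging dock with its extension bar

## Task

Lock the power bank into its charging dock: take the extension bar from the cork mat, fit its channel over the dock's short red lever, and with only the bar touching the lever ease it over its dead point, without slamming, fully home against its stop; there lean on it for a moment with a light but definite push of about 10 newtons (more than 7, never over 18). Then take the bar off and lay it back on the cork mat. Leave the key bowl, the catch-all and the aluminium box where they are.

Things in the scene. Friction and masses are not known exactly. Their poses are not given: they have to be found in the camera images.
- bar_mid (a point): Centre of the loose aluminium extension bar (about 180 g; 190 mm long along its x, 28 mm tall along its z). It lies flat on the mat, z up, its underside 14 mm below this point. The handle, with a black sleeve, is 20 mm wide (y) from x = -95 to +45 mm; the channel is the +x end. Grip it from above across y, near this point.
- bar_socket (a point): Middle of the bar's channel, 70 mm along the bar's x from bar_mid and 1 mm above it, same axes. The channel (bar x = 45 to 95 mm) is 30 mm wide outside, 20 mm inside, open below and at the +x end, with cheeks 22 mm deep and a roof. With the roof resting on the lever's stub this point is on the stub's centre line.
- stub (a point): On the centre line of the lever's level, round red stub (14 mm diameter, ends 62 mm from the pivot), 42 mm from the pivot, 77 mm above the shelf; x points outwards from the pivot, z up. Lower the channel over it from above, bar x opposite to stub x, bar_socket within 4 mm of this point along the stub. Play: 6 mm across, about 0.12 rad in yaw either way.
- pivot (a point): Pivot axis of the lever (vertical) at the height of the stub, 77 mm above the shelf. A dark steel hub of 12 mm radius, top 94 mm above the shelf, stands here, at the robot's side of the dock. x as the stub's.
- dock: Fixed dock; origin on the shelf under the pivot, x from the lever to the power bank. A matte black plate (x = -20 to 155 mm, y = -55 to 55 mm, 12 mm high) with a grey power bank, a fence behind it (42 mm high) and a steel jaw (39 mm high) that the lever presses on the bank. Only hub and stub are higher than 62 mm above the shelf.
- lever (a joint): Angle of the red lever (rad): 0 open (stub 0.62 rad to the left of dock -x), grows counter-clockwise seen from above, 1.25 at its hard stop. It resists with up to 0.5 N m near 0.5, less up to the dead point at 1.10; let go well before, it springs back. Beyond, friction holds it where left: press it on to the stop, best squarely, the bar kept parallel to the stub. Home: above 1.23.
- mat: Fixed cork mat, 235 mm (x) by 95 mm (y), 4 mm thick; origin at the centre of its underside, on the shelf.
- key_bowl: Loose stainless steel key bowl, 100 mm across, 42 mm high; origin under its centre. Bystander.
- catch_all: Loose sage ceramic catch-all tray, 95 x 130 mm, 24 mm high; origin under its centre. Bystander.
- alu_box: Loose aluminium box, 75 x 105 mm, 45 mm high, its open lid standing to 113 mm at its far (+x) edge; origin under its centre. Bystander.
Not all that is in view belongs to the job. What is shaped like the part that bears bar_mid but green is not meant.

How it is judged (in metres and radians):
On the way, in this order (a step that is already met when the one before it is completed fails the run):
1. the bar's channel is down over the lever's stub (distance between bar_socket and stub below 0.012 m and value of joint lever below 0.5 rad), for 0.1 s.
2. the lever is home against its stop (above 1.23 rad) and the bar, still on it, presses it there with more than 7 N (value of joint lever above 1.23 rad and distance between bar_socket and stub below 0.02 m and contact force between bar and lever above 7 N), for 0.1 s.
At the end, for the whole second after the job is handed in: The lever is home (joint above 1.23 rad; stop at 1.25). The bar lies flat on the cork mat, its centre over the mat (within 80 mm of the mat's centre along it and 45 mm across; centre below 25 mm), let go; bowl, catch-all and box within 20 mm of their starts (value of joint lever above 1.23 rad and x of bar_mid in the frame of mat between -0.08 and 0.08 m and y of bar_mid in the frame of mat between -0.045 and 0.045 m and height (world z) of bar_mid below 0.025 m and height (world z) of bar_socket below 0.027 m and not (distance of key_bowl from where it was at the start of the episode above 0.02 m) and not (distance of catch_all from where it was at the start of the episode above 0.02 m) and not (distance of alu_box from where it was at the start of the episode above 0.02 m)); the robot touches nothing.
It fails at once if the bar wrenches the lever: more than 25 N between bar and lever (contact force between bar and lever above 25 N).
It fails at once if the lever is forced against its stop: more than 18 N between bar and lever once the lever is beyond 1.2 rad (value of joint lever above 1.2 rad and contact force between bar and lever above 18 N).
It fails at once if the gripper itself pushes the lever (more than 2 N) (contact force between the fingers and lever above 2 N).
It fails at once if the lever slams (faster than 3 rad/s) (velocity of joint lever above 3 rad/s).
It fails at once if the key bowl, the catch-all or the aluminium box is moved more than 20 mm (distance of any of key_bowl, catch_all, alu_box from where it was at the start of the episode above 0.02 m).
It also fails if it takes over 70 s, if anything falls off the work surface, if the arm or the gripper's body presses on something with over 40 N, if the wrist force passes 120 N, or if a joint passes its speed limit or range.

## Robot

A 6-joint arm with a two-finger parallel gripper is mounted at the origin on the work surface. World frame = base frame: x ahead of the robot, y to its left, z up, the work surface at z = 0. Lengths are in mm, angles in degrees, forces in N, time in s.
With the tool pointing down it reaches from about 350 to 850 mm from the base axis. Payload 8.1 kg.
Tool frame: the origin (TCP) lies midway between the tips of the shut fingers; the grasp point (between the pads) lies 19 mm behind it; x points along the fingers, y is the direction in which the jaws open and shut, and the axes are right-handed (so a half turn about x gives the same grasp; the last joint's range is limited). The gripper opens to 85 mm and grips with 20 to 120 N. Pads are 22 mm wide; open, the fingers measure 114 mm over their backs; the gripper's body (76 mm by 85 mm) begins 54 mm behind the grasp point. The pads swing forward as they close: fully open they stand 13 mm farther back than shut.
Start: joints at [-79.378, 7.471, 85.268, -0, 87.261, -4.893], TCP at [160.522, -578.133, 193.992] pointing down, gripper open.
Joint ranges: [-169.43, 169.43], [-51.17, 129.36], [1.28, 143.12], [-76.62, 256.62], [0, 156.53], [-152.29, 152.29]. Speed limits (degrees/s): [136.94, 136.94, 159.86, 180, 180, 180].

## Interface

Orientations are given as [roll, pitch, yaw] about the fixed x, y, z axes, in that order (R = Rz(yaw) Ry(pitch) Rx(roll)).
In Python, from bench import r, snapshot, workorder gives the robot as it stands.
- The arm moves only by the tool send_rows, never from a script. Its arguments are lists of equal length, an entry for each row: "offset": the shift along the tool's x, y, z in cm, a list of three; "dr": the turn, a rotation vector about the tool's x, y, z in degrees, a list of three; "grip": the opening in per cent of the stroke, from 0 (shut) to 100 (fully open). In form: {"offset": [[dx, dy, dz], ...], "dr": [[rx, ry, rz], ...], "grip": [grip, ...]}. A call has 1 to 5 rows; each row shifts and turns the commanded pose from where the row before left it, along the tool's axes as they then stand; what a row does not reach is not made up. A row lasts 1/8 s, in which the tool goes at most 62.5 mm and 10.7 degrees, less where a joint would pass 70% of its speed; a pose out of reach is approached as far as the arm can. A call with a gripper value outside its range is refused whole. The fingers move at their own pace and stop on an object; "force" is the grip in N (left out, the last holds). Time passes only in rows, so rows that do not move let the fingers close. It gives the time, the measured TCP pose, the force and the opening at its end, in the units of the state.
- r.sense(): the state, without advancing time (a new reading comes with each control period).
- snapshot(name): name is "side" or "top"; returns a dict with "pixels" (420x560x3 uint8, red, green, blue), "fx", "fy", "cx", "cy" (pixels), "world_to_cam" (4x4, takes a point from world to camera coordinates). Camera axes: x right, y up, looking along -z (the intrinsics and any distortion apply to the point x, -y, -z); pixel columns grow to the right and rows downward; lengths in mm; the calibration is good to about 2 mm. A picture is of the moment at which its call begins. There is no depth.
- workorder.hand_in(): hands the job in, once; it reports no verdict.
The state is a dict: "time": time; "joint_pos": joint angles; "qd": joint speeds; "joint_efforts": joint torques, N m; "tool_pos": TCP position; "tcp_rot": TCP orientation; "ft_force": force on the tool from outside, world axes, zero at the start; "wrist_torque": the same for the moment, N m; "finger_gap": finger opening in mm.
Only numpy, scipy, OpenCV 4.12 (cv2) and the standard library are available. Lean on these libraries where they do the work, as an engineer would, in place of code of your own. Each camera call takes 0.05 s, during which the arm holds its last target.

## Working session

There is one attempt and no reset: what is moved stays moved. The work goes in short steps, Python scripts to look and compute and a tool call to move; the robot and the scene stay as the last step left them, time stands still between calls to the robot, and variables do not carry over. Pictures are saved under pics/ and viewed, and the job is handed in when it is done.

Besides the shell and the picture viewer there is one more tool, called after ">>>" as name(argument=value, ...) on one line, values as JSON. send_rows: Moves the arm, as the interface text tells. Its arguments: {"type":"object","properties":{"offset":{"type":"array","items":{"type":"array","items":{"type":"number"}}},"dr":{"type":"array","items":{"type":"array","items":{"type":"number"}}},"grip":{"type":"array","items":{"type":"number"}},"force":{"type":"number"}},"required":["offset","dr","grip"]}

```bash
ls; mkdir -p pics; python3 - <<'E'
from bench import r, snapshot
import cv2,numpy as np,pickle
print(r.sense())
for n in("top","side"):
    s=snapshot(n); pickle.dump(s,open(f"{n}0.pkl","wb"))
    cv2.imwrite(f"pics/{n}0.png",cv2.resize(s["pixels"][:,:,::-1],(800,600),interpolation=cv2.INTER_CUBIC))
    print({k:v for k,v in s.items() if k!="pixels"})
E
```

```text
pics
{'time': 0.0, 'joint_pos': array([-7.93766616e+01,  7.51488210e+00,  8.53309154e+01,  2.66689011e-03,
        8.72628939e+01, -4.89284633e+00]), 'qd': array([-0.06300476, -0.0313911 ,  0.01746509, -0.08231521,  0.02638783,
       -0.04100102]), 'joint_efforts': array([-2.52700760e-03, -5.69387269e+01, -5.00570834e+01, -4.61369964e-04,
        1.44603668e-02,  3.25779058e-05]), 'tool_pos': array([ 160.4298946 , -577.49115782,  192.9311951 ]), 'tcp_rot': array([-96.29666102,  89.89127591,  99.21939379]), 'ft_force': array([-0.11380689,  0.31012724,  0.02544144]), 'wrist_torque': array([ 0.01815617, -0.01624797, -0.04068792]), 'finger_gap': 85.31212148890103}
{'fx': 452.03959570621544, 'fy': 452.03959570621544, 'cx': 284.26694929750784, 'cy': 214.41757968932353, 'world_to_cam': array([[-3.00039850e-02, -9.99352460e-01, -1.98600254e-02,
         3.64988723e+01],
       [ 9.96421672e-01, -3.14748668e-02,  7.84422335e-02,
        -4.81134345e+02],
       [-7.90165307e-02, -1.74353802e-02,  9.96720821e-01,
        -1.08180908e+03],
       [ 0.00000000e+00,  0.00000000e+00,  0.00000000e+00,
         1.00000000e+00]])}
{'fx': 410.535237816843, 'fy': 410.535237816843, 'cx': 270.9324304937485, 'cy': 217.10766021963698, 'world_to_cam': array([[-8.28343364e-01, -5.60200122e-01,  4.80562813e-03,
         3.99625535e+02],
       [ 3.27724026e-01, -4.77598315e-01,  8.15166739e-01,
        -1.99990620e+02],
       [-4.54361347e-01,  6.76812879e-01,  5.79206434e-01,
        -8.50718235e+02],
       [ 0.00000000e+00,  0.00000000e+00,  0.00000000e+00,
         1.00000000e+00]])}
```

View pics/top0.png

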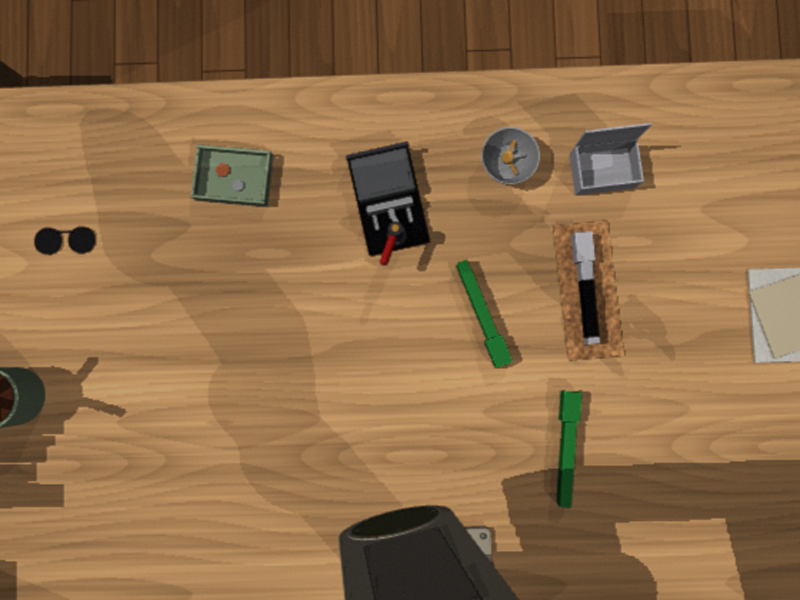

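View pics/side0.png

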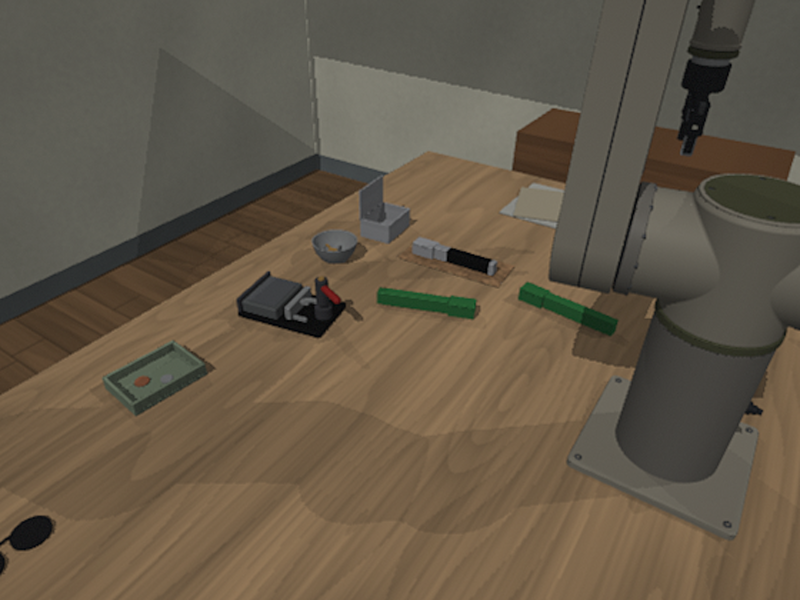

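Candidates for the bar: grey bar with black sleeve on cork mat at (586,290) in the 800-px top view; green look-alikes at (485,315) and (568,450) are ruled out by colour. Checking with a close crop.

```bash
cat > h.py <<'E'
import numpy as np,cv2,pickle
def ray(s,u,v):
    R=s["world_to_cam"][:3,:3];t=s["world_to_cam"][:3,3]
    d=np.array([(u-s["cx"])/s["fx"],-(v-s["cy"])/s["fy"],-1.])
    return -R.T@t,R.T@d
def onz(s,u,v,z):
    o,d=ray(s,u,v);return o+d*(z-o[2])/d[2]
def proj(s,p):
    c=s["world_to_cam"]@np.r_[p,1.]
    return s["cx"]+s["fx"]*c[0]/-c[2], s["cy"]-s["fy"]*c[1]/-c[2]
def tri(sa,a,sb,b):
    o1,d1=ray(sa,*a);o2,d2=ray(sb,*b)
    d1=d1/np.linalg.norm(d1);d2=d2/np.linalg.norm(d2)
    A=np.c_[d1,-d2];x=np.linalg.lstsq(A,o2-o1,rcond=None)[0]
    p,q=o1+d1*x[0],o2+d2*x[1];return (p+q)/2,np.linalg.norm(p-q)
E
python3 - <<'E'
import pickle,cv2,numpy as np
s=pickle.load(open("top0.pkl","rb"));p=s["pixels"][:,:,::-1]
a=cv2.resize(p[150:255,380:445],None,fx=5.6,fy=5.6,interpolation=cv2.INTER_NEAREST)
b=cv2.resize(p[95:190,235:310],None,fx=5.6,fy=5.6,interpolation=cv2.INTER_NEAREST)
H=max(a.shape[0],b.shape[0])
f=lambda i:cv2.copyMakeBorder(i,0,H-i.shape[0],0,0,cv2.BORDER_CONSTANT)
cv2.imwrite("pics/crop0.png",np.hstack([f(a),f(b)]))
s=pickle.load(open("side0.pkl","rb"));p=s["pixels"][:,:,::-1]
cv2.imwrite("pics/crops.png",cv2.resize(p[160:240,160:270],None,fx=7,fy=7,interpolation=cv2.INTER_NEAREST))
E
```

```text
(no output)
```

View pics/crop0.png

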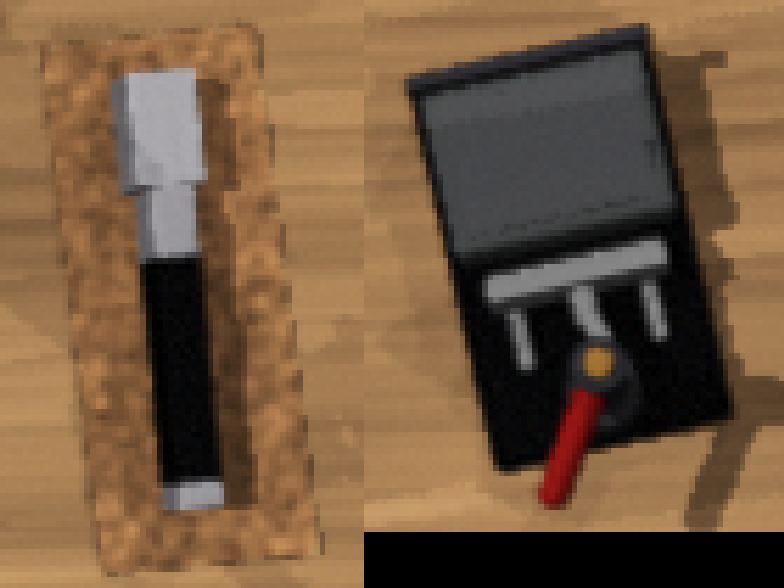

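View pics/crops.png

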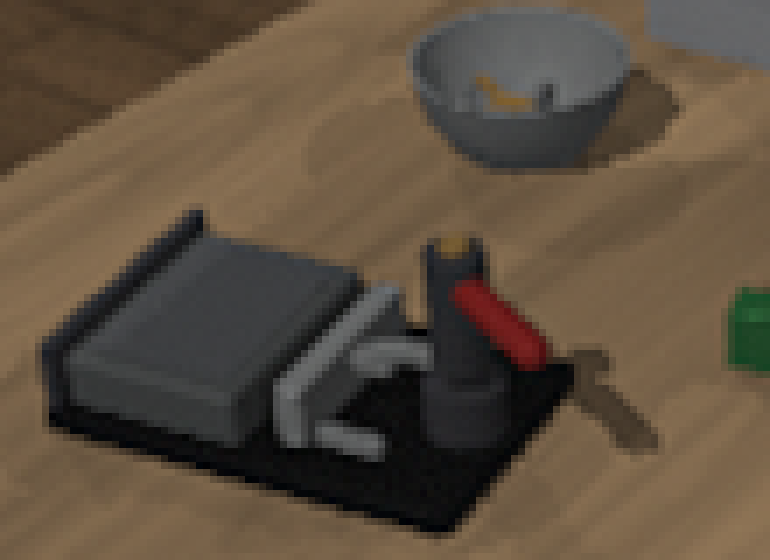

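```bash
python3 - <<'E'
import pickle,cv2,numpy as np
from h import *
s=pickle.load(open("top0.pkl","rb"));si=pickle.load(open("side0.pkl","rb"))
print("cam",ray(s,0,0)[0],ray(si,0,0)[0])
p=s["pixels"].astype(int)
def biggest(m,box):
    k=np.zeros(m.shape,np.uint8);y0,y1,x0,x1=box;k[y0:y1,x0:x1]=m[y0:y1,x0:x1]
    n,l,st,c=cv2.connectedComponentsWithStats(k)
    i=1+np.argmax(st[1:,4]);return (l==i).astype(np.uint8),st[i],c[i]
m,st,c=biggest((p[...,0]-p[...,2]<14)&(1>0),(155,250,395,430))
print("bar",st,c)
# right edges per row at z=32
R=[];L=[]
for y in range(st[1],st[1]+st[3]):
    xs=np.where(m[y])[0]; R.append((y,xs.max()+1)); L.append((y,xs.min()))
print(R[:4],R[-4:],L[:4],L[-4:])
y0=st[1];n=st[3]
e=[onz(s,x,y+.5,32)[:2] for y,x in R]
e=np.array(e)
xs=e[:,0];ch=xs>xs.max()-45; ha=xs<xs.max()-58
ha&=xs>xs.min()+3; ch&=xs<xs.max()-3
for k in(ch,ha):
    f=np.polyfit(xs[k],e[k,1],1);print("slope",f,np.std(np.polyval(f,xs[k])-e[k,1]))
f=np.polyfit(xs[ha],e[ha,1],1)
print("x ends z32: ",xs.max(),xs.min(), onz(s,412,y0,32),onz(s,412,y0+n,32))
# mat
cork=p.copy()
hsv=cv2.cvtColor(s["pixels"],cv2.COLOR_RGB2HSV).astype(int)
print("cork hsv",hsv[165:170,392:396].reshape(-1,3).mean(0),"wood",hsv[165:170,370:380].reshape(-1,3).mean(0))
# red stub
for nm,q,box in(("top",s,(130,200,250,300)),("side",si,(190,220,215,245))):
    P=q["pixels"].astype(int);m,st,c=biggest((P[...,0]>60)&(P[...,0]>2.5*P[...,1])&(P[...,0]>2.5*P[...,2]),box)
    pts=cv2.findNonZero(m).reshape(-1,2).astype(np.float32)
    print(nm,"red",st,c,cv2.minAreaRect(pts))
    gm=(P[...,0]>P[...,2]*1.6)&(P[...,1]>P[...,2]*1.3)&(P[...,0]<3*P[...,1])
    bx=(150,168,270,285) if nm=="top" else (191,198,220,232)
    m,st,c=biggest(gm,bx);print(nm,"gold",st,c)
E
```

```text
cam [ 395.02699992    2.46984582 1116.72775782] [ 10.03540818 704.13214823 653.8467255 ]
bar [400 163  20  78 876] [410.21803653 198.48515982]
[(163, np.int64(415)), (164, np.int64(415)), (165, np.int64(415)), (166, np.int64(415))] [(237, np.int64(420)), (238, np.int64(420)), (239, np.int64(420)), (240, np.int64(417))] [(163, np.int64(403)), (164, np.int64(401)), (165, np.int64(400)), (166, np.int64(400))] [(237, np.int64(409)), (238, np.int64(409)), (239, np.int64(409)), (240, np.int64(409))]
slope [ 3.17930711e-02 -3.16131297e+02] 0.6130177372874723
slope [ 4.48195086e-02 -3.17783992e+02] 0.7659842178884491
x ends z32:  594.3418629946397 408.7207224201622 [ 595.80659608 -290.74679557   32.        ] [ 407.89276366 -280.95484217   32.        ]
cork hsv [ 13.9 142.2 158.8] wood [ 15.36 126.96 163.64]
top red [266 164  11  21 114] [271.02631579 174.30701754] ((271.09588623046875, 174.41094970703125), (5.852057456970215, 20.833324432373047), 20.556045532226562)
top gold [274 157   6   6  29] [276.4137931  159.27586207]
side red [225 200  13  13  79] [231.15189873 205.96202532] ((231.25001525878906, 205.75001525878906), (15.55634880065918, 4.949747085571289), 45.0)
side gold [220 191  12   7  55] [225.90909091 193.18181818]
```

```bash
python3 - <<'E'
import pickle,cv2,numpy as np
from h import *
s=pickle.load(open("top0.pkl","rb"));si=pickle.load(open("side0.pkl","rb"))
print("hub tri gold",tri(s,(276.9,159.8),si,(224.8,194.2)))  # rough
print("hub z94 top",onz(s,276.9,159.8,94),onz(si,225,194.5,94))
P=s["pixels"].astype(int)
m=(P[...,0]>60)&(P[...,0]>2.5*P[...,1])&(P[...,0]>2.5*P[...,2]);m[:130]=0;m[200:]=0;m[:,:250]=0;m[:,300:]=0
w=np.array([onz(s,x+.5,y+.5,77)[:2] for y,x in np.argwhere(m)])
c=w.mean(0);v=np.linalg.svd(w-c)[2][0];v*=-np.sign(v[0])
t=(w-c)@v
print("stub c",c,"dir",v,np.degrees(np.arctan2(v[1],v[0])),"extent",t.min(),t.max(),"tip",c+v*t.max())
piv=onz(s,276.9,159.8,94)[:2]
print("piv->tip",np.linalg.norm(c+v*t.max()-piv),"line offset of pivot",np.cross(v,piv-c), "pivot from tip",c+v*(t.max()-62))
# dock plate corners (crop scale 5.6, origin 235,95) : crop image x starts 364
f=lambda a,b:(235+(a-364)/5.6,95+b/5.6)
for a,b,z in((500,470,12),(732,415,12),(410,80,42),(648,27,42)):
    print(a,b,onz(s,*f(a,b),z))
E
```

```text
hub tri gold (array([602.17806305,  33.53013499,  94.52415284]), np.float64(0.2522814451421955))
hub z94 top [602.17781752  33.47441283  94.        ] [601.52827011  33.76960209  94.        ]
stub c [570.73715199  47.49439455] dir [-0.9343817   0.35627354] 159.12848304588803 extent -24.36961443592789 24.505411017319506 tip [547.83974434  56.2250241 ]
piv->tip 58.908543601398186 line offset of pivot 1.8985371388904557 pivot from tip [605.77140984  34.13606457]
500 470 [572.43990013  80.83843408  12.        ]
732 415 [593.51762073 -22.18013471  12.        ]
410 80 [739.980668   113.46998692  42.        ]
648 27 [759.74894468   9.35288477  42.        ]<stdin>:13: DeprecationWarning: Arrays of 2-dimensional vectors are deprecated. Use arrays of 3-dimensional vectors instead. (deprecated in NumPy 2.0)
```

```bash
cat >> h.py <<'E'
from scipy.spatial.transform import Rotation as Ro
def pose():
    from bench import r
    q=r.sense();return np.array(q["tool_pos"]),Ro.from_euler("xyz",q["tcp_rot"],degrees=True).as_matrix(),q
def yawof(R): return np.degrees(np.arctan2(R[1,1],R[0,1]))  # heading of tool y
def show(target=None,yaw_y=None):
    p,R,q=pose()
    print("t",q["time"],"tcp",p.round(1),"toolx",R[:,0].round(3),"tooly",R[:,1].round(3),"yawy %.2f"%yawof(R),"F",np.round(q["ft_force"],1),"M",np.round(q["wrist_torque"],2),"gap %.1f"%q["finger_gap"],"q",np.round(q["joint_pos"],1))
    if target is not None:
        print("offset cm (tool):",(R.T@(np.array(target)-p)/10).round(3))
    if yaw_y is not None:
        d=np.radians(yaw_y);y=np.array([np.cos(d),np.sin(d),0]);x=np.array([0,0,-1.]);W=np.c_[x,y,np.cross(x,y)]
        print("dr:",(Ro.from_matrix(R.T@W).as_rotvec(degrees=True)).round(2))
E
python3 -c "
from h import *
show([502,-285.3,100],92.5);show(None,-87.5)"
```

```text
t 0.1 tcp [ 160.4 -577.6  193.1] toolx [-0.     0.002 -1.   ] tooly [ 0.267 -0.964 -0.002] yawy -74.49 F [ 0.5  1.  -0.2] M [ 0.02 -0.01 -0.05] gap 85.5 q [-79.4   7.5  85.3   0.   87.3  -4.9]
offset cm (tool): [  9.342 -19.012 -40.731]
dr: [-1.6699e+02 -1.4000e-01  0.0000e+00]
t 0.1 tcp [ 160.4 -577.6  193.1] toolx [-0.     0.002 -1.   ] tooly [ 0.267 -0.964 -0.002] yawy -74.49 F [ 0.5  1.  -0.2] M [ 0.02 -0.01 -0.05] gap 85.5 q [-79.4   7.5  85.3   0.   87.3  -4.9]
dr: [13.01  0.    0.09]
```

>>> send_rows(offset=[[0,-1.9,-4.07],[0,-1.9,-4.07],[0,-1.9,-4.07],[0,-1.9,-4.07],[0,-1.9,-4.07]], dr=[[0,0,0],[0,0,0],[0,0,0],[0,0,0],[0,0,0]], grip=[100,100,100,100,100], force=120)

```text
time: 0.72
tool_pos: [332.0, -430.8, 193.5]
tcp_rot: [-77.4, 90.0, 118.1]
ft_force: [0.0, -0.3, 0.4]
finger_gap: 85.5
```

>>> send_rows(offset=[[1,-1.9,-4.07],[1,-1.9,-4.07],[1,-1.9,-4.07],[1,-1.9,-4.07],[1,-1.9,-4.07]], dr=[[0,0,0],[0,0,0],[0,0,0],[0,0,0],[0,0,0]], grip=[100,100,100,100,100])

```text
time: 1.35
tool_pos: [502.6, -284.9, 143.2]
tcp_rot: [-45.7, 90.0, 149.8]
ft_force: [-0.0, 0.1, 0.0]
finger_gap: 85.3
```

>>> send_rows(offset=[[1,0,0],[1,0,0],[1,0,0],[0,0,0]], dr=[[4.3,0,0],[4.3,0,0],[4.4,0,0],[0,0,0]], grip=[100,100,100,100])

```text
time: 1.85
tool_pos: [500.9, -285.4, 112.5]
tcp_rot: [-37.7, 89.8, 144.8]
ft_force: [-0.6, 0.1, -0.2]
finger_gap: 85.6
```

```bash
python3 -c "
from h import *
show([502,-285.3,100],-87.5)
from bench import snapshot
s=snapshot('top');pickle.dump(s,open('top1.pkl','wb'))
s=snapshot('side');cv2.imwrite('pics/side1.png',cv2.resize(s['pixels'][120:240,240:400,::-1],None,fx=5,fy=5))
"
```

```text
t 1.85 tcp [ 500.9 -285.4  112.5] toolx [-0.002  0.002 -1.   ] tooly [ 0.044 -0.999 -0.002] yawy -87.45 F [-0.6  0.1 -0.2] M [ 0.01 -0.01  0.01] gap 85.6 q [-34.8   7.   94.4   0.   78.8  52.7]
offset cm (tool): [ 1.246 -0.007 -0.112]
dr: [0.05 0.13 0.1 ]
```

View pics/side1.png

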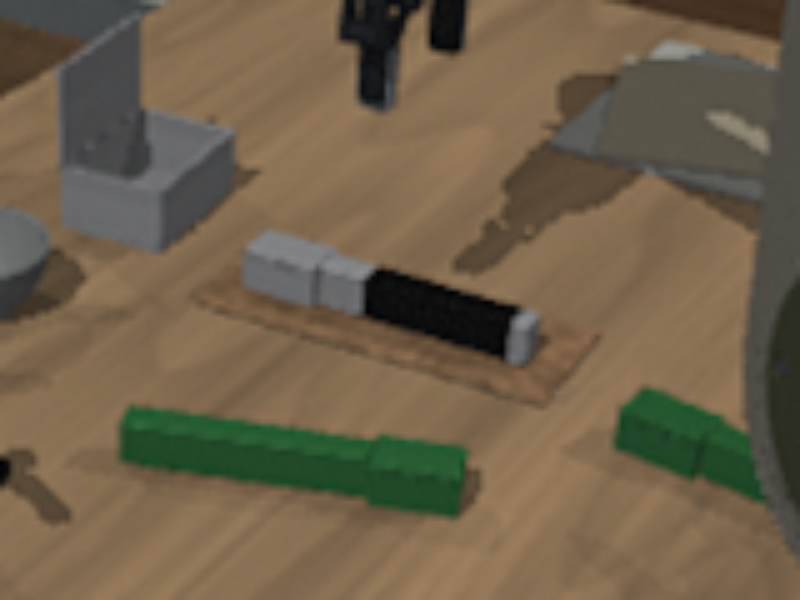

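Fingers (800-crop px ~(375,100)) hang over the grey/black bar on the mat. Descending.

>>> send_rows(offset=[[2.5,0,-0.1],[2.5,0,0],[2.5,0,0],[1.7,0,0],[1,0,0]], dr=[[0,0,0],[0,0,0],[0,0,0],[0,0,0],[0,0,0]], grip=[100,100,100,100,100])

```text
time: 2.58
tool_pos: [502.7, -286.1, 11.4]
tcp_rot: [-43.3, 90.0, 139.3]
ft_force: [0.1, 0.3, 0.1]
finger_gap: 85.4
```

>>> send_rows(offset=[[0,0,0],[0,0,0],[0,0,0],[0,0,0],[0,0,0]], dr=[[0,0,0],[0,0,0],[0,0,0],[0,0,0],[0,0,0]], grip=[60,40,20,0,0])

```text
time: 3.2
tool_pos: [503.0, -286.2, 12.3]
tcp_rot: [143.6, 90.0, -33.9]
ft_force: [0.1, 0.3, 0.0]
finger_gap: 0.2
```

>>> send_rows(offset=[[0,0,0],[0,0,0]], dr=[[0,0,0],[0,0,0]], grip=[0,0])

```text
time: 3.45
tool_pos: [502.8, -286.1, 12.0]
tcp_rot: [-84.6, 90.0, 98.0]
ft_force: [-0.4, -0.8, 0.2]
finger_gap: -0.1
```

```bash
python3 -c "
from h import *
show()"
```

```text
t 3.45 tcp [ 502.8 -286.1   12. ] toolx [-0.  0. -1.] tooly [ 0.044 -0.999 -0.   ] yawy -87.49 F [-0.4 -0.8  0.2] M [ 0.02 -0.03 -0.01] gap -0.1 q [-34.7  13.4  98.4   0.   68.2  52.8]
```

```bash
python3 -c "
from h import *
from bench import snapshot
s=snapshot('side');a=cv2.resize(s['pixels'][120:240,240:400,::-1],None,fx=5,fy=5);cv2.imwrite('pics/side2.png',a)
s=snapshot('top');cv2.imwrite('pics/top2.png',cv2.resize(s['pixels'][100:320,300:500,::-1],None,fx=2.7,fy=2.7))
"
```

```text
(no output)
```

View pics/side2.png

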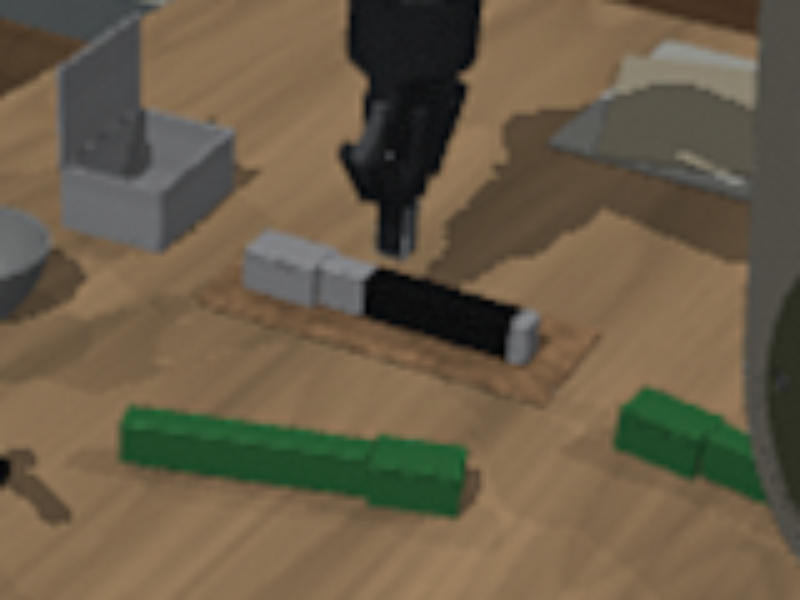

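View pics/top2.png

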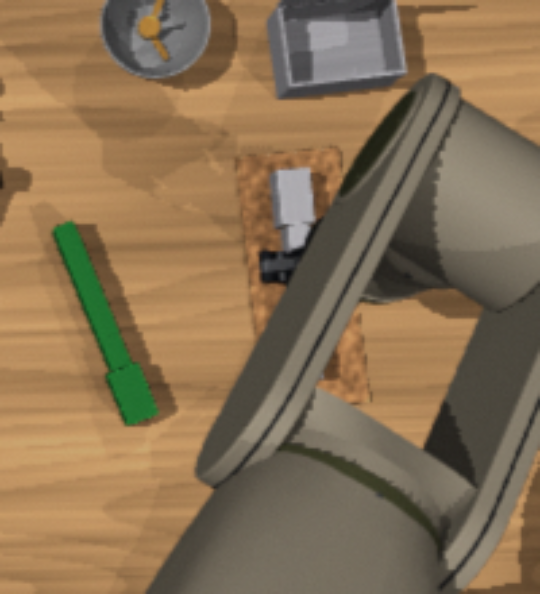

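```bash
python3 -c "
from h import *
si=pickle.load(open('side0.pkl','rb'));s=pickle.load(open('top0.pkl','rb'))
f=lambda u,v:((u-240)*5,(v-120)*5)
for p in((502.8,-286.1,12),(502.8,-286.1,32),(596,-281,32),(407,-290,32),(502.8,-286,50)): print(p,f(*proj(si,p)),proj(s,p))
tipside=(240+397/5,120+252/5)
print(onz(si,*tipside,12),onz(si,*tipside,32))
# joint FK sanity: tip if x,y as told: z on ray
o,d=ray(si,*tipside)
k=((np.array([502.8,-286.1])-o[:2])@d[:2])/(d[:2]@d[:2]);print(o+k*d)
# bar tail top corner near camera in side: crop(540,312)
for a,b in((245,262),(330,245),(540,318),(512,322),(270,232)): print((a,b),onz(si,240+a/5,120+b/5,32))
"
```

```text
(502.8, -286.1, 12) (np.float64(387.301450927707), np.float64(305.2003549215769)) (np.float64(409.9394226251459), np.float64(202.21708738462627))
(502.8, -286.1, 32) (np.float64(389.60733830581773), np.float64(276.8536280294369)) (np.float64(412.0835666068134), np.float64(201.339029964111))
(596, -281, 32) (np.float64(255.46186265443396), np.float64(238.51354155916496)) (np.float64(407.9442066361507), np.float64(163.0559344882693))
(407, -290, 32) (np.float64(535.4653713836581), np.float64(319.782816812762)) (np.float64(415.83223613300083), np.float64(241.2595077371747))
(502.8, -286, 50) (np.float64(391.6398061207542), np.float64(250.95619064787854)) (np.float64(414.0392528236699), np.float64(200.52207565704077))
[ 530.29884628 -349.04979191   12.        ] [ 514.08739213 -316.23255071   32.        ]
[ 499.90790577 -287.52867137   49.49317023]
(245, 262) [ 585.42086777 -251.65389556   32.        ]
(330, 245) [ 553.05137816 -300.33818595   32.        ]
(540, 318) [ 405.67975697 -293.40370367   32.        ]
(512, 322) [ 417.3169644  -279.80759534   32.        ]
(270, 232) [ 592.93486459 -293.5278139    32.        ]
```

```bash
python3 -c "
from h import *
from bench import snapshot
s=snapshot('side');a=s['pixels'][140:205,295:355,::-1].astype(float)
a=255*(a/255)**.45
cv2.imwrite('pics/side3.png',cv2.resize(a.astype(np.uint8),None,fx=9,fy=9,interpolation=cv2.INTER_NEAREST))
show()
si=pickle.load(open('side0.pkl','rb'))
print(np.array(proj(si,(160.5,-578.1,194)))/.7)
"
```

```text
t 3.6 tcp [ 502.8 -286.1   11.9] toolx [-0.  0. -1.] tooly [ 0.044 -0.999 -0.   ] yawy -87.48 F [-0.3  0.1 -1.1] M [ 0.02 -0.01 -0.06] gap -0.1 q [-34.7  13.4  98.4   0.   68.2  52.8]
[675.50099586 170.25683684]
```

View pics/side3.png

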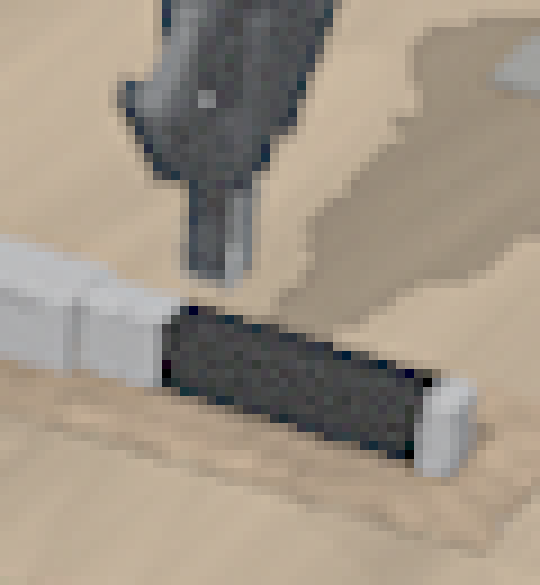

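```bash
python3 -c "
from h import *
s=pickle.load(open('top0.pkl','rb'));si=pickle.load(open('side0.pkl','rb'))
# light dir from hub shadow end in top0: 800px (436,238) 
for uv in((436,236),(428,268)): print(onz(s,uv[0]*.7,uv[1]*.7,0))
f=lambda u,v:((u-295)*9,(v-140)*9)
for p in((471,-319,0),(523,-357,0)): print(f(*proj(si,p)))
# start-tip
q=si['pixels'][70:125,450:525,::-1].astype(float);q=255*(q/255)**.5
cv2.imwrite('pics/st.png',cv2.resize(q.astype(np.uint8),None,fx=8,fy=8,interpolation=cv2.INTER_NEAREST))
u,v=proj(si,(160.5,-578.1,194));print((u-450)*8,(v-70)*8)
for z in (194,207):
  for e in(-1,1):
    u,v=proj(si,(160.5+e*.267*42,-578.1-e*.964*42,z));print((u-450)*8,(v-70)*8)
"
```

```text
[605.15884638 -33.96362818   0.        ]
[549.26368536 -18.14903927   0.        ]
(np.float64(326.32129913011175), np.float64(386.0604533802174))
(np.float64(245.65232314678707), np.float64(299.7216916567965))
182.8055768213453 393.4382862903567
190.07992402724267 436.2729998274019
175.91405390689033 352.85781885880806
200.76623620511236 401.5375506600102
185.94763693107916 319.4499144883961
```

View pics/st.png

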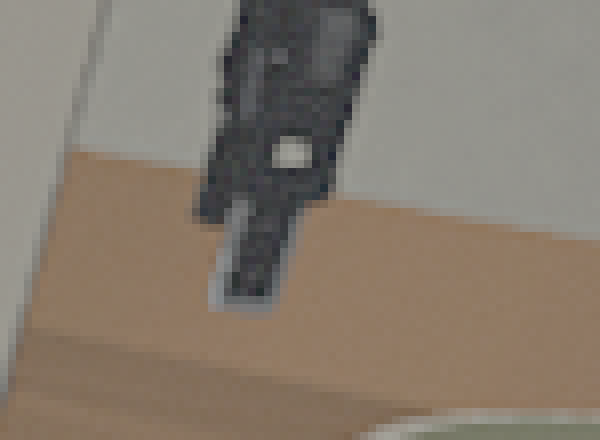

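The shut fingers (tip at side px (318.6,171.4)) hang clearly above the bar; the gap 0 says the bar wasn't between them. On that ray, the reported x,y gives z ≈ 49 while the pose says 12. Opening and looking again before any lower move.

>>> send_rows(offset=[[0,0,0],[0,0,0],[0,0,0],[0,0,0],[0,0,0]], dr=[[0,0,0],[0,0,0],[0,0,0],[0,0,0],[0,0,0]], grip=[100,100,100,100,100])

```text
time: 4.22
tool_pos: [502.9, -286.1, 12.0]
tcp_rot: [-57.6, 90.0, 124.9]
ft_force: [0.4, -0.1, 0.0]
finger_gap: 85.4
```

```bash
python3 -c "
from h import *
from bench import snapshot
s=snapshot('side');a=s['pixels'][110:205,285:375,::-1].astype(float)
a=255*(a/255)**.45
cv2.imwrite('pics/side4.png',cv2.resize(a.astype(np.uint8),None,fx=6,fy=6,interpolation=cv2.INTER_NEAREST))
for y in(-286+42,-286-42):
  for z in (12,25,62):
    u,v=proj(s,(502.8,y,z)); print(y,z,(u-285)*6,(v-110)*6)
u,v=proj(s,(0,0,0));print('base',u/.7,v/.7)
for p in((100,100,0),(-100,100,0),(100,-100,0)): print(np.array(proj(s,p))/.7)
"
```

```text
-244 12 154.24098306122937 461.28373858794544
-244 25 155.82722772421062 438.9484639920374
-244 62 160.45012232696627 373.8553400937151
-328 12 233.31846188103236 392.89565925257557
-328 25 235.2973796078578 371.1470631216488
-328 62 241.05860128085396 307.83039174706244
base 662.5452419080226 448.0258669232704
[571.64713871 462.33749205]
[726.11589119 533.20227769]
[613.89611569 382.84235842]
```

View pics/side4.png

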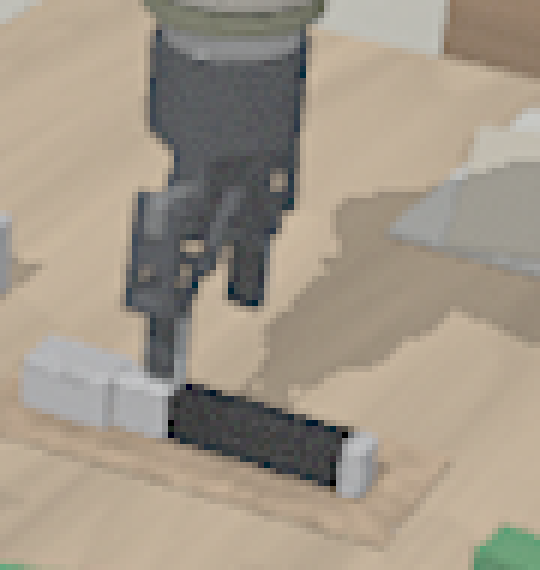

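Open finger tips at crop (165,380) and (247,303): both match the reported x,y at z ≈ 60, so the true tips stand about 37 mm higher than reported. Going lower by about that much in checked steps.

>>> send_rows(offset=[[0.8,0,0],[0.8,0,0],[0.7,0,0],[0,0,0]], dr=[[0,0,0],[0,0,0],[0,0,0],[0,0,0]], grip=[100,100,100,100])

```text
time: 4.78
tool_pos: [502.0, -285.6, -12.2]
tcp_rot: [-38.3, 89.9, 144.3]
ft_force: [1.1, -0.3, 0.9]
finger_gap: 85.6
```

```bash
python3 -c "
from h import *
from bench import snapshot
s=snapshot('side');a=s['pixels'][110:205,285:375,::-1].astype(float)
a=255*(a/255)**.45
cv2.imwrite('pics/side5.png',cv2.resize(a.astype(np.uint8),None,fx=6,fy=6,interpolation=cv2.INTER_NEAREST))
for y in(-286+42,-286-42):
  for z in (25,39):
    u,v=proj(s,(502.8,y,z)); print(y,z,(u-285)*6,(v-110)*6)
show()
"
```

```text
-244 25 155.82722772421062 438.9484639920374
-244 39 157.557357680878 414.58719831178104
-328 25 235.2973796078578 371.1470631216488
-328 39 237.45458827874018 347.43902335971813
t 4.825 tcp [ 502.5 -285.8  -11.6] toolx [-0.001  0.001 -1.   ] tooly [ 0.044 -0.999 -0.001] yawy -87.48 F [-0.1 -0.2  0.1] M [-0.05 -0.05 -0.01] gap 85.2 q [-34.7  15.3  99.    0.   65.8  52.8]
```

View pics/side5.png

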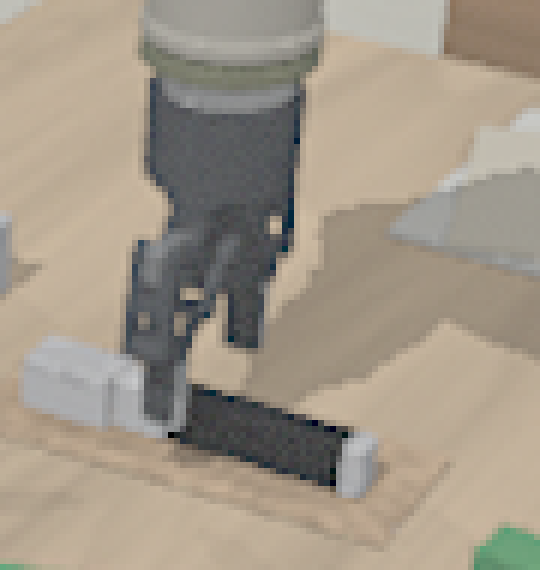

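>>> send_rows(offset=[[0.6,0,0],[0.6,0,0],[0,0,0],[0,0,0],[0,0,0]], dr=[[0,0,0],[0,0,0],[0,0,0],[0,0,0],[0,0,0]], grip=[100,100,60,40,30])

```text
time: 5.45
tool_pos: [503.1, -286.3, -22.7]
tcp_rot: [143.5, 90.0, -34.0]
ft_force: [0.2, -0.5, 0.3]
finger_gap: 32.3
```

>>> send_rows(offset=[[0,0,0],[0,0,0],[0,0,0],[0,0,0]], dr=[[0,0,0],[0,0,0],[0,0,0],[0,0,0]], grip=[20,0,0,0])

```text
time: 5.95
tool_pos: [503.4, -286.5, -22.2]
tcp_rot: [140.6, 89.9, -36.8]
ft_force: [-0.2, 1.2, 5.7]
finger_gap: 17.0
```

```bash
python3 -c "
from h import *
from bench import snapshot
s=snapshot('side');a=s['pixels'][110:205,285:375,::-1].astype(float)
a=255*(a/255)**.45
cv2.imwrite('pics/side6.png',cv2.resize(a.astype(np.uint8),None,fx=6,fy=6,interpolation=cv2.INTER_NEAREST))
show()
"
```

```text
t 6.0 tcp [ 503.4 -286.5  -22.2] toolx [ 0.001 -0.001 -1.   ] tooly [ 0.044 -0.999  0.001] yawy -87.48 F [-0.4  1.   5.5] M [0.1  0.2  0.01] gap 17.0 q [-34.7  16.2  99.2  -0.   64.6  52.8]
```

View pics/side6.png

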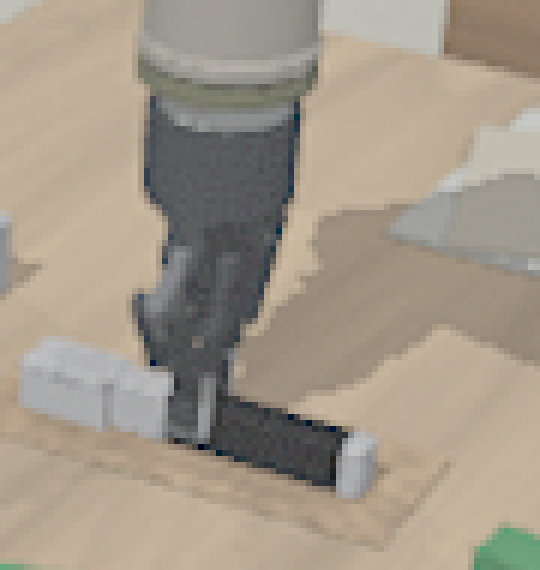

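Gripped (gap 17, sleeve between pads). Lifting.

>>> send_rows(offset=[[-1,0,0],[-2.5,0,0],[-3,0,0],[-3,0,0],[-2.5,0,0]], dr=[[0,0,0],[0,0,0],[0,0,0],[0,0,0],[0,0,0]], grip=[0,0,0,0,0])

```text
time: 6.62
tool_pos: [502.8, -286.1, 98.3]
tcp_rot: [149.4, 90.0, -28.1]
ft_force: [0.6, -0.5, -2.6]
finger_gap: 17.1
```

```bash
python3 -c "
from h import *
from bench import snapshot
s=snapshot('side');pickle.dump(s,open('side7.pkl','wb'));a=s['pixels'][70:205,265:375,::-1].astype(float)
a=255*(a/255)**.45
cv2.imwrite('pics/side7.png',cv2.resize(a.astype(np.uint8),None,fx=4.4,fy=4.4,interpolation=cv2.INTER_NEAREST))
show([499,77,96],-113)
"
```

```text
t 6.675 tcp [ 504.6 -287.3  102.2] toolx [ 0.004 -0.003 -1.   ] tooly [ 0.044 -0.999  0.003] yawy -87.48 F [ 2.5 -2.3  0.7] M [-0.04 -0.08  0.03] gap 17.4 q [-34.7   7.7  94.8   0.   77.2  52.8]
offset cm (tool): [  0.515 -36.419  -1.038]
dr: [25.52 -0.27 -0.12]
```

View pics/side7.png

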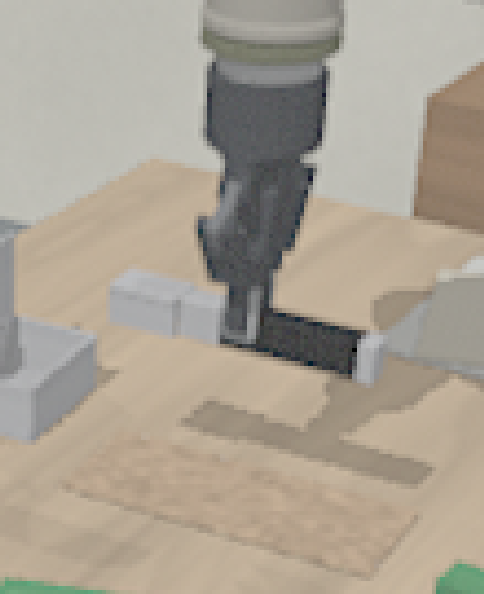

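>>> send_rows(offset=[[0,-4,0],[0,-4,0],[0,-4,0],[0,-4,0],[0,-4,0]], dr=[[0,0,0],[0,0,0],[0,0,0],[0,0,0],[0,0,0]], grip=[0,0,0,0,0])

```text
time: 7.3
tool_pos: [493.4, -84.9, 96.3]
tcp_rot: [-25.1, 90.0, 157.4]
ft_force: [0.4, -0.2, -1.1]
finger_gap: 17.2
```

>>> send_rows(offset=[[0,-4,-0.3],[0,-4,-0.3],[0,-4,-0.3],[0,-3,-0.2],[0,-1.4,0]], dr=[[0,0,0],[0,0,0],[0,0,0],[0,0,0],[0,0,0]], grip=[0,0,0,0,0])

```text
time: 7.92
tool_pos: [497.2, 79.4, 96.4]
tcp_rot: [-7.4, 89.9, 175.2]
ft_force: [-0.2, 0.7, -1.6]
finger_gap: 17.1
```

>>> send_rows(offset=[[0,0,0],[0,0,0],[0,0,0],[0,0,0],[0,0,0]], dr=[[7,0,0],[7,0,0],[7,0,0],[4.5,0,0],[0,0,0]], grip=[0,0,0,0,0])

```text
time: 8.55
tool_pos: [497.6, 77.5, 96.6]
tcp_rot: [44.1, 90.0, -158.9]
ft_force: [-0.0, 0.7, -2.6]
finger_gap: 17.3
```

```bash
python3 -c "
from h import *
from bench import snapshot
show([499,77,96],-113)
A=[]
for n,b in(('top',(90,210,220,340)),('side',(140,240,190,290))):
  s=snapshot(n);pickle.dump(s,open(n+'8.pkl','wb'));a=s['pixels'][b[0]:b[1],b[2]:b[3],::-1].astype(float)
  a=255*(a/255)**.6
  A.append(cv2.resize(a.astype(np.uint8),(400,int(400*(b[1]-b[0])/(b[3]-b[2]))),interpolation=cv2.INTER_NEAREST)[:400])
cv2.imwrite('pics/v8.png',np.hstack(A))
"
```

```text
t 8.55 tcp [497.6  77.5  96.6] toolx [-0.001 -0.    -1.   ] tooly [-0.39  -0.921  0.001] yawy -112.98 F [-0.   0.7 -2.6] M [0.   0.03 0.01] gap 17.3 q [  3.   -3.6 106.9  -0.   76.7 116. ]
offset cm (tool): [ 0.058 -0.013 -0.148]
dr: [ 0.02  0.03 -0.03]
```

View pics/v8.png

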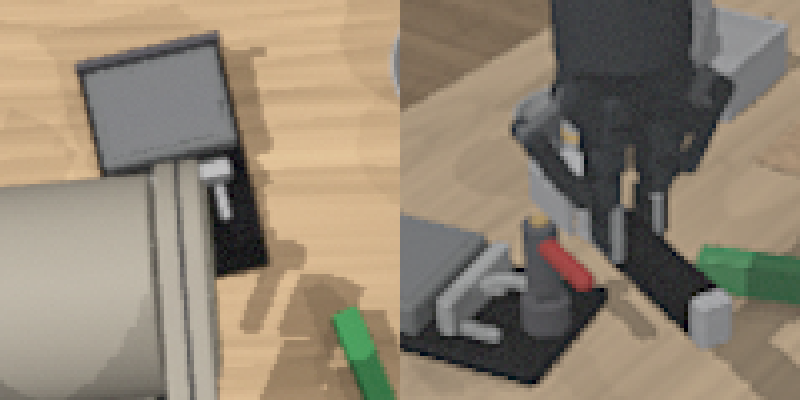

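```bash
cat >> h.py <<'E'
def barpts(mid,yaw):
    a=np.radians(yaw);ex=np.array([np.cos(a),np.sin(a),0]);ey=np.array([-np.sin(a),np.cos(a),0]);ez=np.array([0,0,1.])
    return lambda x,y,z: np.array(mid)+ex*x+ey*y+ez*z
E
python3 - <<'E'
from h import *
s=pickle.load(open('side8.pkl','rb'))
im=s['pixels'][...,::-1].astype(float);im=(255*(im/255)**.5).astype(np.uint8)
k=8;b=(150,240,215,290)
im=cv2.resize(im[b[0]:b[1],b[2]:b[3]],None,fx=k,fy=k,interpolation=cv2.INTER_NEAREST)
im=im[:600]
def put(p,c):
    u,v=proj(s,p);cv2.circle(im,(int((u-b[2])*k),int((v-b[0])*k)),3,c,-1)
B=barpts((497.6,77.5,136.6),-23)
for y in(-10,10):
  for z in(-14,14): put(B(-95,y,z),(0,0,255)); put(B(45,y,z),(255,0,255))
for y in(-15,15):
  for z in(-14,14): put(B(95,y,z),(0,255,0))
P=np.array([602,33.5,77]);d=np.array([np.cos(np.radians(157)),np.sin(np.radians(157)),0])
put(P+62*d,(255,255,0));put(P+[0,0,17],(0,255,255));put(P+12*d,(255,255,0))
cv2.imwrite('pics/v9.png',im)
E
```

```text
(no output)
```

View pics/v9.png

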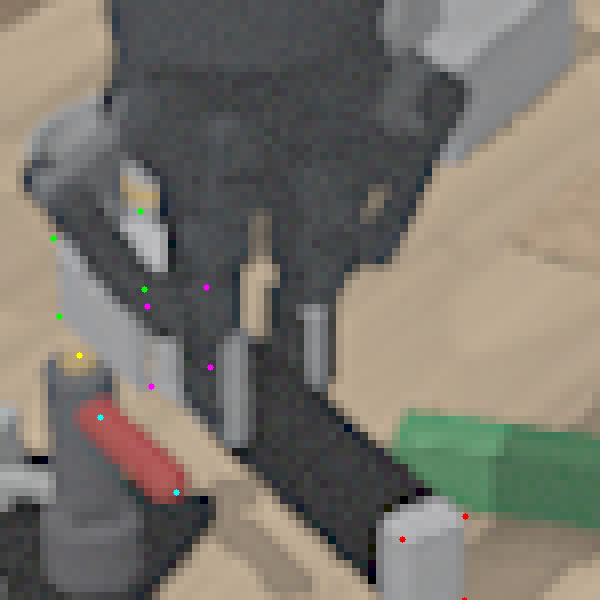

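Side view: channel end, shoulder and stub overlay fit within ~1 px (stub 95,410→172,490); tail reads ~5 mm high (slight tilt). Lowering to just above the stub.

>>> send_rows(offset=[[0,0,-0.3],[1,0,0],[1,0,0],[1,0,0],[0,0,0]], dr=[[0,0,0],[0,0,0],[0,0,0],[0,0,0],[0,0,0]], grip=[0,0,0,0,0])

```text
time: 9.28
tool_pos: [499.4, 76.8, 65.4]
tcp_rot: [25.5, 89.8, -177.5]
ft_force: [-1.5, -0.8, -2.4]
finger_gap: 17.1
```

```bash
cat > v.py <<'E'
from h import *
from bench import snapshot
import sys
def view(name,dz=40,b=(150,240,215,290),bar=True):
    show()
    p,R,q=pose();s=snapshot('side')
    im=s['pixels'][...,::-1].astype(float);im=(255*(im/255)**.5).astype(np.uint8)
    k=8
    im=cv2.resize(im[b[0]:b[1],b[2]:b[3]],None,fx=k,fy=k,interpolation=cv2.INTER_NEAREST)[:600]
    def put(p,c):
        u,v=proj(s,p);cv2.circle(im,(int((u-b[2])*k),int((v-b[0])*k)),3,c,-1)
    yaw=yawof(R)+90
    B=barpts(p+[0,1,dz],yaw)
    if bar:
      for y in(-10,10):
        for z in(-14,14): put(B(-96.4,y,z),(0,0,255)); put(B(43.6,y,z),(255,0,255))
      for y in(-15,15):
        for z in(-14,14): put(B(93.6,y,z),(0,255,0))
    cv2.imwrite('pics/%s.png'%name,im)
    sk=B(68.6,0,1);P=np.array([602,33.5,77]);print("socket est",sk.round(1),"yaw",yaw,"r",np.hypot(*(sk-P)[:2]),"ang",np.degrees(np.arctan2(*(sk-P)[1::-1])))
    return s
if __name__=="__main__": view(sys.argv[1])
E
python3 v.py w1
```

```text
t 9.275 tcp [499.4  76.8  65.4] toolx [-0.003 -0.    -1.   ] tooly [-0.39  -0.921  0.001] yawy -112.98 F [-1.5 -0.8 -2.4] M [ 0.03 -0.02  0.02] gap 17.1 q [  2.9  -1.2 108.1   0.   73.3 115.9]
socket est [562.5  51.  106.4] yaw -22.979012815930318 r 43.178550832604 ang 156.07674453423726
```

View pics/w1.png

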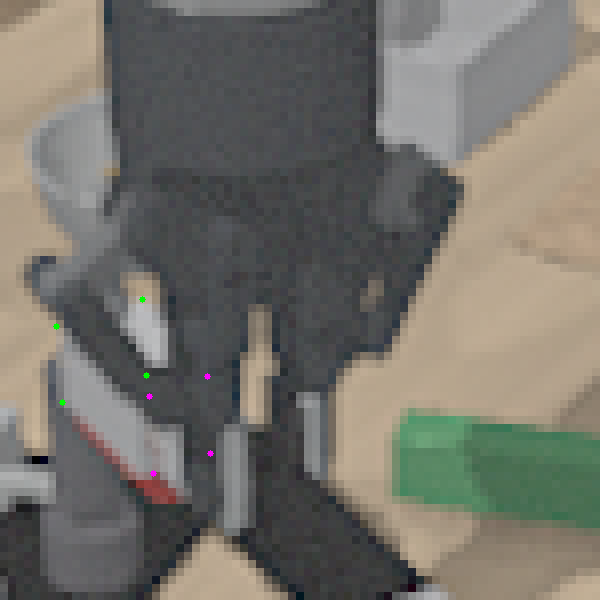

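>>> send_rows(offset=[[0.5,0,0],[0.5,0,0],[0.3,0,0],[0,0,0]], dr=[[0,0,0],[0,0,0],[0,0,0],[0,0,0]], grip=[0,0,0,0])

```text
time: 9.82
tool_pos: [500.4, 76.8, 53.7]
tcp_rot: [25.3, 90.0, -177.7]
ft_force: [0.6, -0.2, -1.6]
finger_gap: 17.1
```

```bash
python3 v.py w2
```

```text
t 9.825 tcp [500.4  76.8  53.7] toolx [-0.001 -0.    -1.   ] tooly [-0.39  -0.921  0.   ] yawy -112.98 F [ 0.6 -0.2 -1.6] M [ 0.05 -0.02  0.02] gap 17.1 q [  2.9  -0.4 108.6   0.   71.8 115.9]
socket est [563.5  51.   94.7] yaw -22.984801691692155 r 42.275754614674995 ang 155.51300372872598
```

View pics/w2.png

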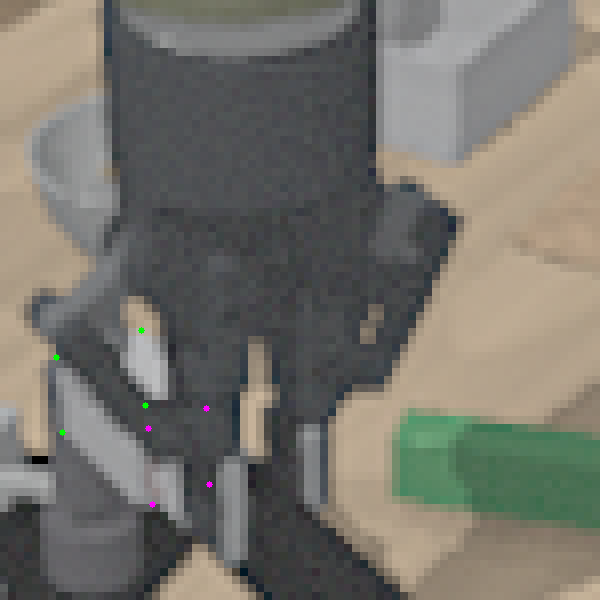

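>>> send_rows(offset=[[0.5,0,0],[0.4,0,0],[0,0,0]], dr=[[0,0,0],[0,0,0],[0,0,0]], grip=[0,0,0])

```text
time: 10.25
tool_pos: [500.1, 76.8, 44.4]
tcp_rot: [25.0, 89.9, -178.0]
ft_force: [0.3, 0.3, -2.2]
finger_gap: 17.0
```

>>> send_rows(offset=[[0.3,0,0],[0.2,0,0],[0,0,0]], dr=[[0,0,0],[0,0,0],[0,0,0]], grip=[0,0,0])

```text
time: 10.62
tool_pos: [500.5, 76.8, 39.8]
tcp_rot: [26.0, 90.0, -177.0]
ft_force: [-0.6, -0.5, -2.3]
finger_gap: 17.1
```

```bash
python3 v.py w3
```

```text
t 10.625 tcp [500.5  76.8  39.8] toolx [-0. -0. -1.] tooly [-0.391 -0.921  0.   ] yawy -112.99 F [-0.6 -0.5 -2.3] M [-0.01  0.02 -0.03] gap 17.1 q [  2.9   0.6 109.2  -0.   70.2 115.9]
socket est [563.6  51.   80.8] yaw -22.98975025819503 r 42.19133912919303 ang 155.50145443966332
```

View pics/w3.png

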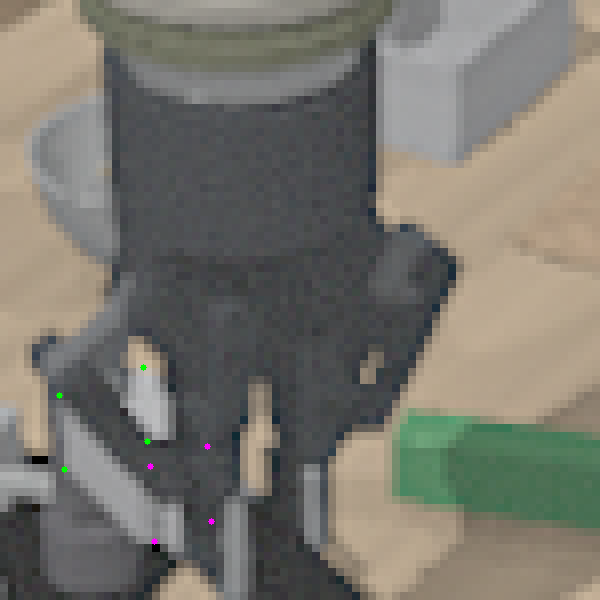

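>>> send_rows(offset=[[0.15,0,0],[0,0,0]], dr=[[0,0,0],[0,0,0]], grip=[0,0])

```text
time: 10.92
tool_pos: [500.6, 76.8, 38.4]
tcp_rot: [37.7, 90.0, -165.3]
ft_force: [0.1, -1.0, -2.5]
finger_gap: 17.3
```

>>> send_rows(offset=[[0.1,0,0],[0,0,0]], dr=[[0,0,0],[0,0,0]], grip=[0,0])

```text
time: 11.18
tool_pos: [500.6, 76.8, 37.4]
tcp_rot: [14.0, 90.0, 171.0]
ft_force: [1.0, -0.6, -2.1]
finger_gap: 17.2
```

No contact force; the channel is down over the stub (estimated socket r 42.2 mm, z≈78). Taking up the play first: 3 mm + 2° lead.

>>> send_rows(offset=[[0,0.15,0],[0,0.15,0],[0,0.15,0],[0,0,0]], dr=[[-0.6,0,0],[-0.6,0,0],[-0.8,0,0],[0,0,0]], grip=[0,0,0,0])

```text
time: 11.68
tool_pos: [498.9, 72.5, 37.5]
tcp_rot: [-168.3, 90.0, -9.2]
ft_force: [0.6, -0.5, -2.2]
finger_gap: 17.5
```

>>> send_rows(offset=[[0,0.39,-0.01],[0,0.39,-0.01],[0,0.39,-0.01]], dr=[[-2,0,0],[-2,0,0],[-2,0,0]], grip=[0,0,0])

```text
time: 12.05
tool_pos: [495.9, 62.2, 37.7]
tcp_rot: [-118.1, 89.9, 47.0]
ft_force: [1.9, 4.5, -4.2]
finger_gap: 17.3
```

```bash
python3 v.py w4
```

```text
t 12.05 tcp [495.9  62.2  37.7] toolx [ 0.001  0.001 -1.   ] tooly [-0.257 -0.966 -0.002] yawy -104.90 F [ 1.9  4.5 -4.2] M [ 0.7  -0.34  0.29] gap 17.3 q [ 1.200e+00 -3.000e-01  1.104e+02  1.000e-01  6.990e+01  1.061e+02]
socket est [562.2  45.6  78.7] yaw -14.900155533232947 r 41.59944295127039 ang 163.1463932109111
```

View pics/w4.png

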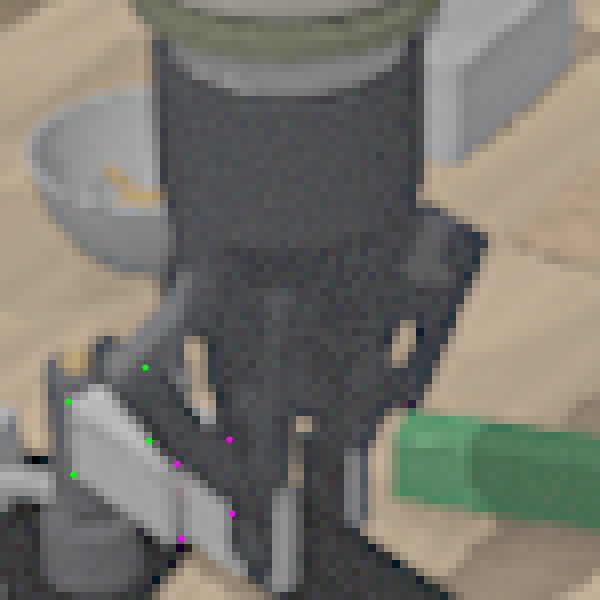

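>>> send_rows(offset=[[0,0.58,-0.015],[0,0.58,-0.015],[0,0.58,-0.015],[0,0.58,-0.015],[0,0.58,-0.015]], dr=[[-3,0,0],[-3,0,0],[-3,0,0],[-3,0,0],[-3,0,0]], grip=[0,0,0,0,0])

```text
time: 12.72
tool_pos: [492.2, 34.1, 37.7]
tcp_rot: [-120.6, 89.9, 59.5]
ft_force: [3.0, 7.3, -3.3]
finger_gap: 16.9
```

```bash
python3 v.py w5
```

```text
t 12.725 tcp [492.2  34.1  37.7] toolx [ 0.001  0.002 -1.   ] tooly [ 0.002 -1.    -0.002] yawy -89.88 F [ 3.   7.3 -3.3] M [ 1.3  -0.44  0.41] gap 16.9 q [-2.100e+00 -1.400e+00  1.114e+02  1.000e-01  6.990e+01  8.770e+01]
socket est [560.8  35.3  78.7] yaw 0.11664181443450161 r 41.25506939142607 ang 177.55755746203397
```

>>> send_rows(offset=[[0,0.58,-0.015],[0,0.58,-0.015],[0,0.58,-0.015],[0,0.58,-0.015],[0,0.58,-0.015]], dr=[[-3,0,0],[-3,0,0],[-3,0,0],[-3,0,0],[-3,0,0]], grip=[0,0,0,0,0])

```text
time: 13.4
tool_pos: [495.7, 5.8, 37.6]
tcp_rot: [-115.7, 89.8, 79.4]
ft_force: [1.3, 8.5, -3.0]
finger_gap: 17.2
```

```bash
python3 v.py w6
```

```text
t 13.4 tcp [495.7   5.8  37.6] toolx [ 0.     0.003 -1.   ] tooly [ 0.261 -0.965 -0.002] yawy -74.87 F [ 1.3  8.5 -3. ] M [ 1.54 -0.24  0.41] gap 17.2 q [ -5.4  -0.9 111.    0.2  70.   69.4]
socket est [561.9  24.7  78.6] yaw 15.128764109547788 r 41.07147792591622 ang -167.62355787544453
```

View pics/w6.png

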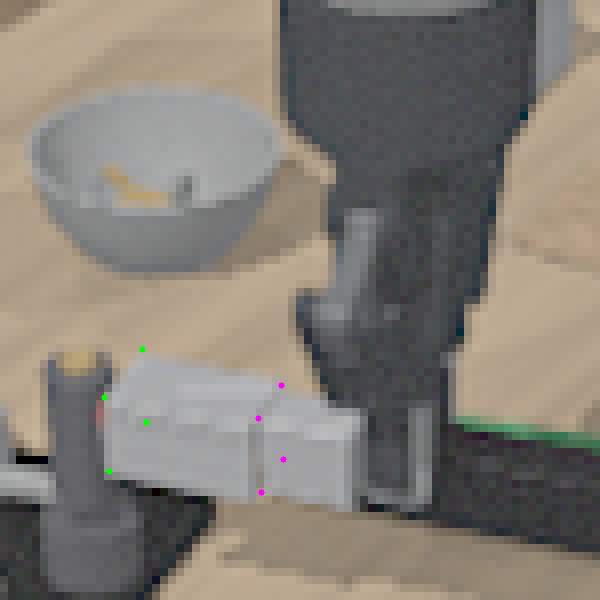

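>>> send_rows(offset=[[0,0.57,-0.015],[0,0.57,-0.015],[0,0.57,-0.015],[0,0.57,-0.015],[0,0.57,-0.015]], dr=[[-3,0,0],[-3,0,0],[-3,0,0],[-3,0,0],[-3,0,0]], grip=[0,0,0,0,0])

```text
time: 14.08
tool_pos: [506.0, -20.7, 37.4]
tcp_rot: [-100.8, 89.9, 109.3]
ft_force: [0.4, 6.8, -1.5]
finger_gap: 17.3
```

```bash
python3 v.py w7
```

```text
t 14.075 tcp [506.  -20.7  37.4] toolx [-0.001  0.002 -1.   ] tooly [ 0.502 -0.865 -0.002] yawy -59.88 F [ 0.4  6.8 -1.5] M [1.37 0.09 0.35] gap 17.3 q [-8.200e+00  9.000e-01  1.092e+02  1.000e-01  7.000e+01  5.160e+01]
socket est [565.4  14.8  78.4] yaw 30.123395918001677 r 41.15775463254063 ang -152.91532228937456
```

View pics/w7.png

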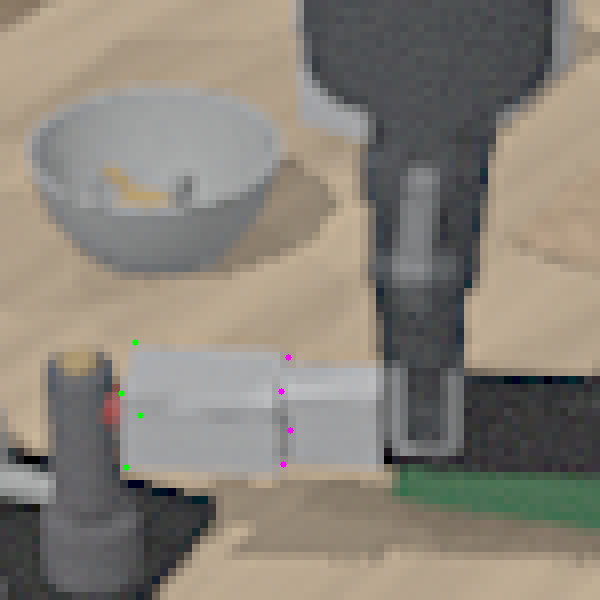

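>>> send_rows(offset=[[0,0.48,-0.01],[0,0.48,-0.01],[0,0.48,-0.01],[0,0.48,-0.01],[0,0,0]], dr=[[-2.5,0,0],[-2.5,0,0],[-2.5,0,0],[-2.5,0,0],[0,0,0]], grip=[0,0,0,0,0])

```text
time: 14.75
tool_pos: [516.8, -37.4, 37.2]
tcp_rot: [-70.9, 89.9, 149.1]
ft_force: [-2.1, 3.7, -1.0]
finger_gap: 17.2
```

```bash
python3 v.py w8
```

```text
t 14.75 tcp [516.8 -37.4  37.2] toolx [-0.001  0.001 -1.   ] tooly [ 0.643 -0.766 -0.001] yawy -50.02 F [-2.1  3.7 -1. ] M [0.66 0.36 0.15] gap 17.2 q [ -9.8   2.7 107.3   0.   70.   40.2]
socket est [569.3   7.7  78.2] yaw 39.9793501348828 r 41.62430830339932 ang -141.7197912754049
```

View pics/w8.png

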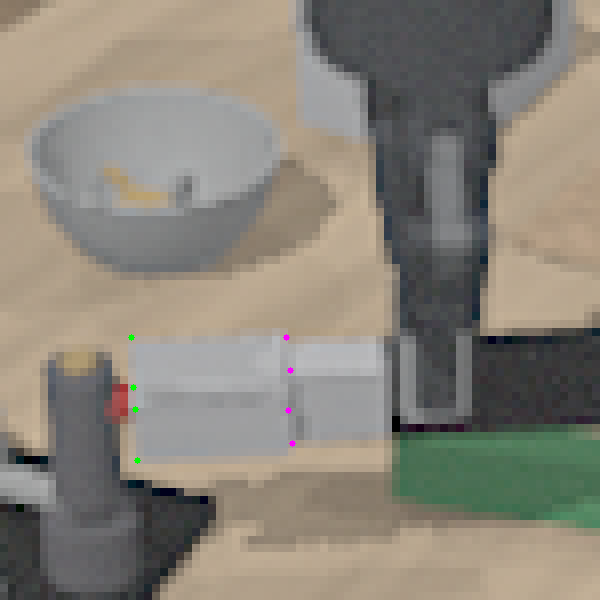

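>>> send_rows(offset=[[0,0.38,-0.01],[0,0.38,-0.01],[0,0.38,-0.01],[0,0,0]], dr=[[-2,0,0],[-2,0,0],[-2,0,0],[0,0,0]], grip=[0,0,0,0])

```text
time: 15.3
tool_pos: [524.8, -46.3, 37.3]
tcp_rot: [-29.3, 90.0, -163.4]
ft_force: [-2.0, 2.0, -2.0]
finger_gap: 16.5
```

```bash
python3 v.py w9
```

```text
t 15.3 tcp [524.8 -46.3  37.3] toolx [-0.001 -0.    -1.   ] tooly [ 0.719 -0.695 -0.   ] yawy -44.07 F [-2.  2. -2.] M [0.21 0.35 0.12] gap 16.5 q [-10.6   4.  106.   -0.   70.1  33.5]
socket est [572.5   4.   78.3] yaw 45.93381332165043 r 41.6922097446466 ang -135.03105158410756
```

>>> send_rows(offset=[[0,0.25,-0.005],[0,0.25,-0.005],[0,0,0]], dr=[[-1.3,0,0],[-1.3,0,0],[0,0,0]], grip=[0,0,0])

```text
time: 15.72
tool_pos: [529.0, -49.7, 37.5]
tcp_rot: [89.5, 90.0, -41.9]
ft_force: [-0.3, 0.1, -2.9]
finger_gap: 17.1
```

```bash
python3 v.py w10
```

```text
t 15.725 tcp [529.  -49.7  37.5] toolx [ 0. -0. -1.] tooly [ 0.75  -0.661  0.   ] yawy -41.38 F [-0.3  0.1 -2.9] M [0.03 0.22 0.12] gap 17.1 q [-10.9   4.6 105.3  -0.   70.1  30.5]
socket est [574.4   2.8  78.5] yaw 48.61971326424541 r 41.32219304227291 ang -131.92615686542595
```

View pics/w10.png

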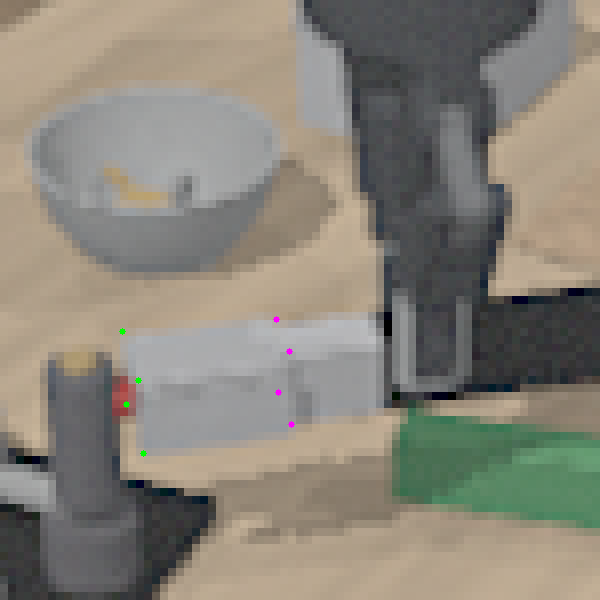

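>>> send_rows(offset=[[0,0.1,0],[0,0.1,0],[0,0,0]], dr=[[0,0,0],[0,0,0],[0,0,0]], grip=[0,0,0])

```text
time: 16.15
tool_pos: [530.6, -50.9, 37.6]
tcp_rot: [119.6, 90.0, -11.8]
ft_force: [0.2, 0.7, -1.9]
finger_gap: 16.8
```

```bash
python3 -c "
from h import *
show()"
```

```text
t 16.15 tcp [530.6 -50.9  37.6] toolx [ 0.001 -0.    -1.   ] tooly [ 0.75  -0.661  0.   ] yawy -41.39 F [ 0.2  0.7 -1.9] M [0.03 0.08 0.  ] gap 16.8 q [-11.    4.8 105.1  -0.   70.1  30.4]
```

>>> send_rows(offset=[[0,0.1,0],[0,0,0]], dr=[[0,0,0],[0,0,0]], grip=[0,0])

```text
time: 16.4
tool_pos: [531.3, -51.6, 37.6]
tcp_rot: [116.6, 90.0, -14.8]
ft_force: [-1.1, -0.9, -2.6]
finger_gap: 17.0
```

>>> send_rows(offset=[[0,0.1,0],[0,0,0]], dr=[[0,0,0],[0,0,0]], grip=[0,0])

```text
time: 16.65
tool_pos: [531.7, -52.0, 37.5]
tcp_rot: [-93.8, 90.0, 134.8]
ft_force: [-1.1, 1.1, -0.6]
finger_gap: 17.1
```

>>> send_rows(offset=[[0,0.1,0],[0,0,0]], dr=[[0,0,0],[0,0,0]], grip=[0,0])

```text
time: 16.9
tool_pos: [532.0, -52.2, 37.3]
tcp_rot: [-83.6, 89.9, 145.0]
ft_force: [-2.8, 4.0, 0.7]
finger_gap: 17.0
```

>>> send_rows(offset=[[0,0.1,0],[0,0,0]], dr=[[0,0,0],[0,0,0]], grip=[0,0])

```text
time: 17.15
tool_pos: [532.2, -52.3, 37.1]
tcp_rot: [-81.6, 89.8, 147.0]
ft_force: [-7.2, 5.7, 2.1]
finger_gap: 17.1
```

```bash
python3 v.py w11
```

```text
t 17.15 tcp [532.2 -52.3  37.1] toolx [-0.003  0.002 -1.   ] tooly [ 0.751 -0.661 -0.003] yawy -41.34 F [-7.2  5.7  2.1] M [1.13 1.04 0.53] gap 17.1 q [-1.120e+01  5.300e+00  1.046e+02  1.000e-01  7.030e+01  3.020e+01]
socket est [5.775e+02 2.000e-01 7.810e+01] yaw 48.65965478551884 r 41.38388972929104 ang -126.35644129767559
```

View pics/w11.png

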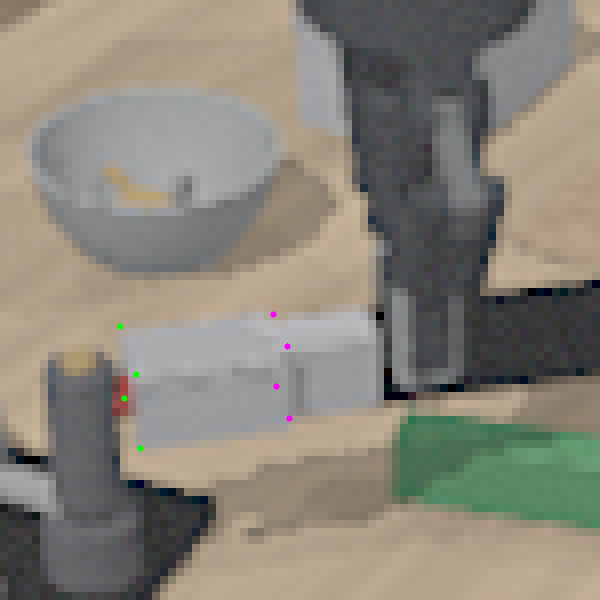

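>>> send_rows(offset=[[0,0.04,0],[0,0,0],[0,0,0]], dr=[[0,0,0],[0,0,0],[0,0,0]], grip=[0,0,0])

```text
time: 17.58
tool_pos: [532.2, -52.4, 37.0]
tcp_rot: [-81.3, 89.8, 147.3]
ft_force: [-7.5, 6.6, 2.6]
finger_gap: 16.8
```

```bash
python3 -c "
from h import *
from bench import r,snapshot
show()
for i in range(3):
  snapshot('side'); print(r.sense()['ft_force'],r.sense()['tool_pos'])"
```

```text
t 17.575 tcp [532.2 -52.4  37. ] toolx [-0.003  0.002 -1.   ] tooly [ 0.751 -0.66  -0.004] yawy -41.33 F [-7.5  6.6  2.6] M [1.38 1.17 0.62] gap 16.8 q [-1.120e+01  5.300e+00  1.046e+02  1.000e-01  7.030e+01  3.010e+01]
[-7.50888708  5.70673477  1.71224376] [532.19577688 -52.36024095  37.03850091]
[-7.92761153  6.497996    1.82221675] [532.17517753 -52.36523328  37.03786094]
[-7.20498406  5.65818847  2.64591801] [532.18470168 -52.35813989  37.05858228]
```

Lateral 10 N held tangentially with the pose no longer advancing: at the stop. Backing off into mid-play, then lifting.

>>> send_rows(offset=[[0,-0.2,0],[0,-0.2,0],[0,0,0]], dr=[[0,0,0],[0,0,0],[0,0,0]], grip=[0,0,0])

```text
time: 18.1
tool_pos: [531.0, -51.3, 37.7]
tcp_rot: [108.0, 89.9, -23.4]
ft_force: [0.8, 0.7, -2.6]
finger_gap: 17.1
```

```bash
python3 v.py w12
```

```text
t 18.1 tcp [531.  -51.3  37.7] toolx [ 0.001 -0.    -1.   ] tooly [ 0.75  -0.661  0.001] yawy -41.39 F [ 0.8  0.7 -2.6] M [ 0.01  0.03 -0.02] gap 17.1 q [-11.    4.8 105.   -0.   70.1  30.4]
socket est [576.4   1.2  78.7] yaw 48.60785316267848 r 41.23932558011283 ang -128.37579500734645
```

>>> send_rows(offset=[[0,-0.14,0],[0,0,0],[-0.5,0,0],[-0.5,0,0],[0,0,0]], dr=[[0,0,0],[0,0,0],[0,0,0],[0,0,0],[0,0,0]], grip=[0,0,0,0,0])

```text
time: 18.77
tool_pos: [530.3, -50.3, 48.4]
tcp_rot: [120.3, 89.9, -11.0]
ft_force: [0.2, -0.2, -1.8]
finger_gap: 17.2
```

>>> send_rows(offset=[[-0.5,0,0],[-1,0,0],[-1.5,0,0],[-2,0,0],[-1.5,0,0]], dr=[[0,0,0],[0,0,0],[0,0,0],[0,0,0],[0,0,0]], grip=[0,0,0,0,0])

```text
time: 19.4
tool_pos: [530.3, -50.3, 114.6]
tcp_rot: [120.8, 89.9, -10.6]
ft_force: [0.9, 0.5, -3.0]
finger_gap: 17.3
```

```bash
python3 -c "
from v import *
s=view('w13')
t=snapshot('top');pickle.dump(t,open('top13.pkl','wb'))
cv2.imwrite('pics/t13.png',cv2.resize(t['pixels'][90:200,230:450,::-1],None,fx=3.6,fy=3.6))"
```

```text
t 19.4 tcp [530.3 -50.3 114.6] toolx [ 0.002 -0.    -1.   ] tooly [ 0.75  -0.661  0.002] yawy -41.39 F [ 0.9  0.5 -3. ] M [-0.04 -0.    0.02] gap 17.3 q [-1.090e+01 -1.000e-01  1.016e+02  0.000e+00  7.840e+01  3.050e+01]
socket est [575.7   2.2 155.6] yaw 48.61141836742485 r 40.91212484867779 ang -130.05038609314175
```

View pics/w13.png

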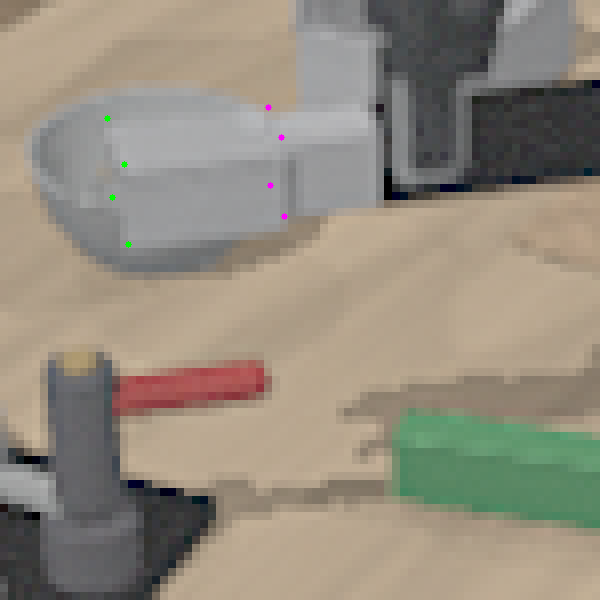

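View pics/t13.png

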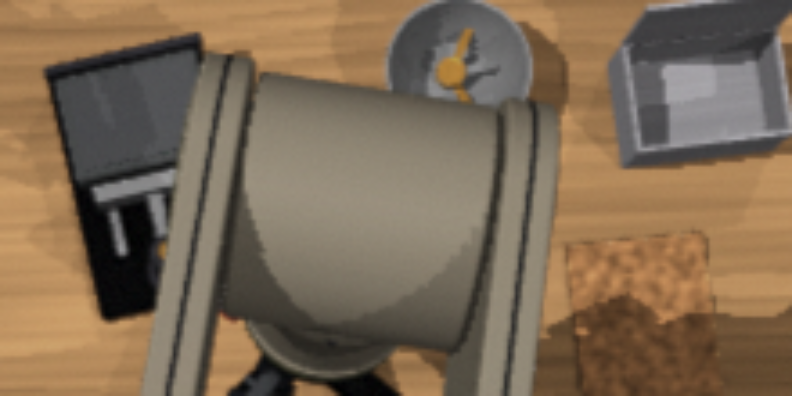

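```bash
python3 - <<'E'
from h import *
def ang(s,b):
    P=s["pixels"].astype(int);m=(P[...,0]>60)&(P[...,0]>2.5*P[...,1])&(P[...,0]>2.5*P[...,2])
    k=np.zeros_like(m);k[b[0]:b[1],b[2]:b[3]]=m[b[0]:b[1],b[2]:b[3]]
    w=np.array([onz(s,x+.5,y+.5,77)[:2] for y,x in np.argwhere(k)])
    # pixel axis
    q=np.argwhere(k)[:,::-1]+.5;c=q.mean(0);v=np.linalg.svd(q-c)[2][0];t=(q-c)@v
    e=[c+v*t.min(),c+v*t.max()]
    e=[onz(s,*x,77)[:2] for x in e];d=e[0]-e[1]
    hub=np.array([602,33.5]);f=max(e,key=lambda p:np.hypot(*(p-hub)))
    n=min(e,key=lambda p:np.hypot(*(p-hub)));d=f-n
    print("ends",n,f,"axis",np.degrees(np.arctan2(d[1],d[0]))%360,"hub->tip",np.degrees(np.arctan2(*(f-hub)[::-1]))%360,np.hypot(*(f-hub)))
ang(pickle.load(open('side0.pkl','rb')),(190,225,215,250))
from bench import snapshot
s=snapshot('side');ang(s,(185,210,215,260))
E
```

```text
ends [597.54013052  36.66142939] [543.9177742   58.07998267] axis 158.22658829147989 hub->tip 157.062266076362 63.069172358264645
ends [594.72911921  25.89749624] [562.17929764  -8.9549975 ] axis 226.95664057851604 hub->tip 226.8338640549053 58.20751797863161
```

>>> send_rows(offset=[[0,0,0],[0,0,0],[0,0,0],[0,0,0],[0,0,0]], dr=[[9.2,0,0],[9.2,0,0],[9.2,0,0],[9.2,0,0],[9.3,0,0]], grip=[0,0,0,0,0])

```text
time: 20.18
tool_pos: [528.8, -50.0, 111.3]
tcp_rot: [-12.7, 89.9, 169.5]
ft_force: [1.1, 0.7, -3.0]
finger_gap: 17.0
```

```bash
python3 -c "
from h import *
show([503.2,-286.3,98],-87.5)"
```

```text
t 20.175 tcp [528.8 -50.  111.3] toolx [-0.002  0.    -1.   ] tooly [ 0.039 -0.999 -0.   ] yawy -87.79 F [ 1.1  0.7 -3. ] M [-0.01  0.05 -0.01] gap 17.0 q [-1.090e+01  1.000e-01  1.018e+02 -0.000e+00  7.830e+01  7.690e+01]
offset cm (tool): [ 1.331 23.514  3.471]
dr: [-0.29  0.1   0.02]
```

>>> send_rows(offset=[[0,4,0.6],[0,4,0.6],[0,4,0.6],[0,4,0.6],[0,4,0.6]], dr=[[0,0,0],[0,0,0],[0,0,0],[0,0,0],[0,0,0]], grip=[0,0,0,0,0])

```text
time: 20.8
tool_pos: [507.6, -252.2, 111.4]
tcp_rot: [-37.5, 89.9, 145.0]
ft_force: [-0.2, 0.6, -2.4]
finger_gap: 17.1
```

>>> send_rows(offset=[[0,2.3,0.45],[0,1.2,0],[0,0,0]], dr=[[0,0,0],[0,0,0],[0,0,0]], grip=[0,0,0])

```text
time: 21.18
tool_pos: [505.2, -286.4, 111.8]
tcp_rot: [-49.2, 89.9, 133.3]
ft_force: [-0.0, 0.2, -2.6]
finger_gap: 16.8
```

```bash
python3 - <<'E'
from h import *
from bench import snapshot
show([503.2,-286.3,98],-87.5)
s=snapshot('top');pickle.dump(s,open('top14.pkl','wb'))
P=s["pixels"].astype(int);m=(P[...,0]>60)&(P[...,0]>2.5*P[...,1])&(P[...,0]>2.5*P[...,2]);m[:130]=0;m[200:]=0;m[:,:250]=0;m[:,310:]=0
w=np.array([onz(s,x+.5,y+.5,77)[:2] for y,x in np.argwhere(m)])
c=w.mean(0);v=np.linalg.svd(w-c)[2][0];v*=-np.sign(v[0]);t=(w-c)@v
print(len(w),"c",c,"axis",np.degrees(np.arctan2(v[1],v[0]))%360,"tip",c+v*t.max(),"hub->c",np.degrees(np.arctan2(c[1]-33.5,c[0]-602))%360)
cv2.imwrite('pics/t14.png',cv2.resize(s['pixels'][95:190,235:310,::-1],None,fx=6,fy=6,interpolation=cv2.INTER_NEAREST))
si=snapshot('side');cv2.imwrite('pics/s14.png',cv2.resize(si['pixels'][70:205,265:375,::-1],None,fx=4.4,fy=4.4))
E
```

```text
t 21.175 tcp [ 505.2 -286.4  111.8] toolx [-0.001  0.001 -1.   ] tooly [ 0.043 -0.999 -0.001] yawy -87.53 F [-0.   0.2 -2.6] M [0.02 0.04 0.01] gap 16.8 q [-34.6   7.6  93.8   0.   78.6  52.9]
offset cm (tool): [ 1.383 -0.018  0.199]
dr: [-0.03  0.04  0.05]
121 c [579.3689687    8.79651341] axis 228.35969277993252 tip [562.42464359 -10.2613183 ] hub->c 227.50698979165796
```

View pics/t14.png

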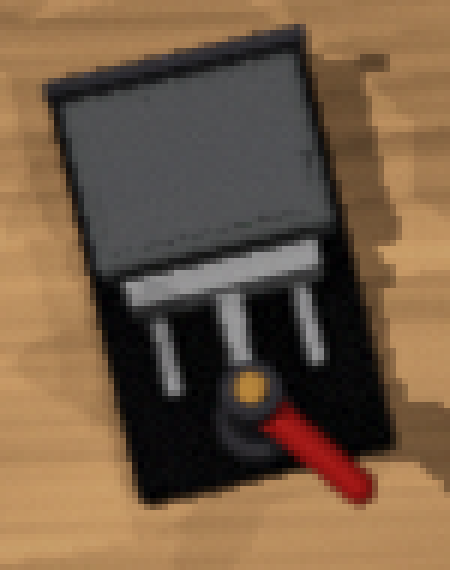

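View pics/s14.png

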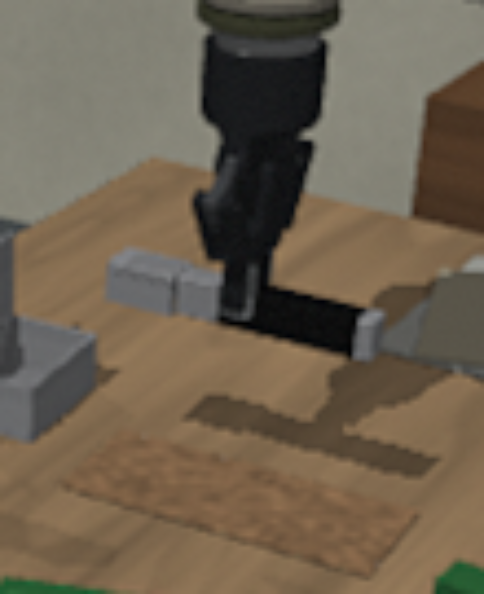

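Lever reads 227.5–228.4° (home expected ≈227.3–228.6°; open was ≈156–157°), agreeing with the hard stop felt. Laying the bar down.

>>> send_rows(offset=[[3,0,0.2],[3,0,0],[3,0,0],[2.5,0,0],[1,0,0]], dr=[[0,0,0],[0,0,0],[0,0,0],[0,0,0],[0,0,0]], grip=[0,0,0,0,0])

```text
time: 21.9
tool_pos: [502.5, -284.5, -14.3]
tcp_rot: [-41.0, 89.8, 141.6]
ft_force: [0.3, 0.6, -2.4]
finger_gap: 17.0
```

>>> send_rows(offset=[[0.5,0,0],[0.2,0,0],[0,0,0]], dr=[[0,0,0],[0,0,0],[0,0,0]], grip=[0,0,0])

```text
time: 22.28
tool_pos: [504.1, -286.9, -18.6]
tcp_rot: [143.7, 89.9, -33.8]
ft_force: [-1.1, 0.5, -3.0]
finger_gap: 17.3
```

>>> send_rows(offset=[[0.2,0,0],[0.1,0,0],[0,0,0]], dr=[[0,0,0],[0,0,0],[0,0,0]], grip=[0,0,0])

```text
time: 22.65
tool_pos: [503.7, -286.7, -22.2]
tcp_rot: [140.3, 90.0, -37.1]
ft_force: [0.3, 0.2, -1.3]
finger_gap: 17.7
```

```bash
python3 -c "
from v import *
view('w15',b=(110,190,285,360))"
```

```text
t 22.65 tcp [ 503.7 -286.7  -22.2] toolx [ 0. -0. -1.] tooly [ 0.044 -0.999  0.   ] yawy -87.49 F [ 0.3  0.2 -1.3] M [ 0.04  0.   -0.01] gap 17.7 q [-34.7  16.3  99.1  -0.   64.6  52.8]
socket est [ 572.2 -282.7   18.8] yaw 2.5112130990949595 r 317.6161567392571 ang -95.38538268402313
```

View pics/w15.png

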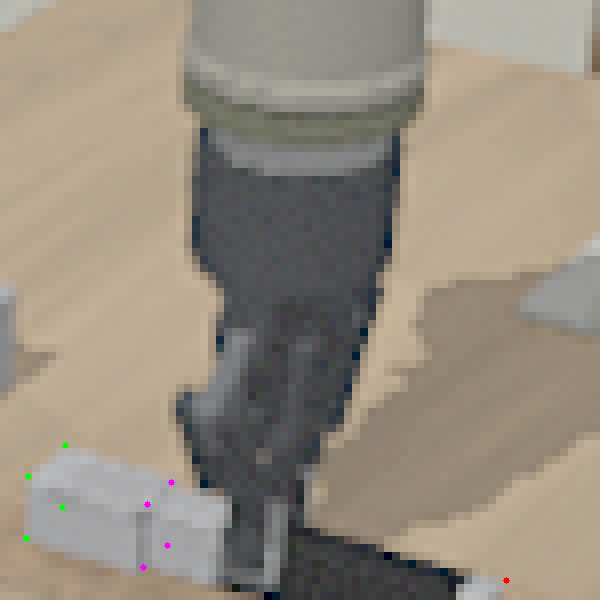

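>>> send_rows(offset=[[0,0,0],[0,0,0],[0,0,0],[0,0,0],[0,0,0]], dr=[[0,0,0],[0,0,0],[0,0,0],[0,0,0],[0,0,0]], grip=[30,60,100,100,100])

```text
time: 23.32
tool_pos: [503.5, -286.5, -22.4]
tcp_rot: [151.7, 90.0, -25.8]
ft_force: [-0.1, 0.1, 0.3]
finger_gap: 85.7
```

>>> send_rows(offset=[[-1,0,0],[-3,0,0],[-4,0,0],[-4,0,0],[-3,0,0]], dr=[[0,0,0],[0,0,0],[0,0,0],[0,0,0],[0,0,0]], grip=[100,100,100,100,100])

```text
time: 23.95
tool_pos: [504.1, -287.0, 130.6]
tcp_rot: [142.9, 89.8, -34.6]
ft_force: [-0.1, -0.0, -1.3]
finger_gap: 85.4
```

>>> send_rows(offset=[[0,2,4],[0,2,4],[0,2,4],[0,2,4],[0,2,4]], dr=[[0,0,0],[0,0,0],[0,0,0],[0,0,0],[0,0,0]], grip=[100,100,100,100,100])

```text
time: 24.58
tool_pos: [306.9, -395.9, 128.5]
tcp_rot: [117.6, 89.9, -59.9]
ft_force: [-0.1, -0.1, -0.4]
finger_gap: 85.7
```

>>> send_rows(offset=[[0,4,3],[0,4,3],[0,4,2],[0,4,0],[0,0,0]], dr=[[0,0,0],[0,0,0],[0,0,0],[0,0,0],[0,0,0]], grip=[100,100,100,100,100])

```text
time: 25.2
tool_pos: [234.3, -560.6, 127.5]
tcp_rot: [60.6, 90.0, -117.0]
ft_force: [-0.6, 0.7, 0.6]
finger_gap: 85.7
```

```bash
python3 - <<'E'
from h import *
from bench import snapshot
show()
s=snapshot('top');pickle.dump(s,open('top16.pkl','wb'));si=snapshot('side');pickle.dump(si,open('side16.pkl','wb'))
cv2.imwrite('pics/t16.png',cv2.resize(s['pixels'][...,::-1],(800,600)))
cv2.imwrite('pics/s16.png',cv2.resize(si['pixels'][120:240,150:370,::-1],None,fx=3.6,fy=3.6))
E
```

```text
t 25.2 tcp [ 234.3 -560.6  127.5] toolx [-0. -0. -1.] tooly [ 0.042 -0.999  0.   ] yawy -87.60 F [-0.6  0.7  0.6] M [-0.03  0.02 -0.03] gap 85.7 q [-72.1  10.8  88.6  -0.   80.6  15.5]
```

View pics/t16.png

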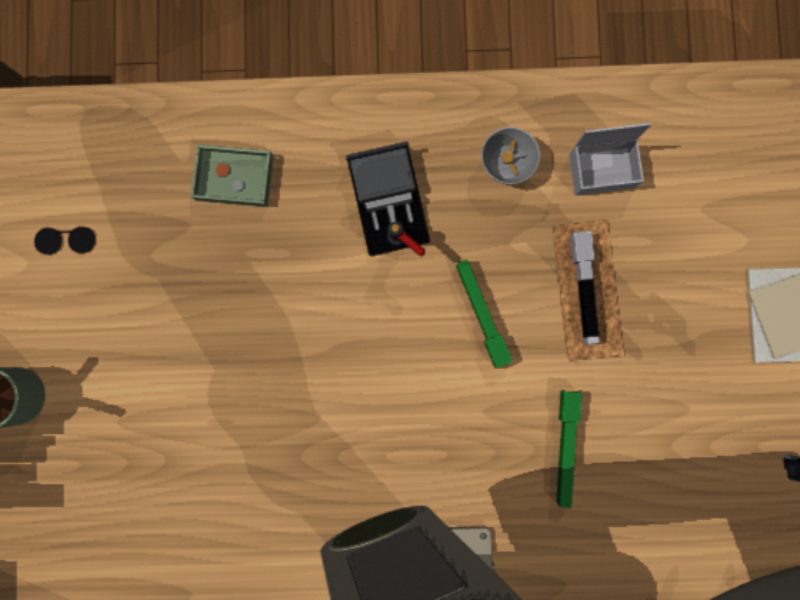

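View pics/s16.png

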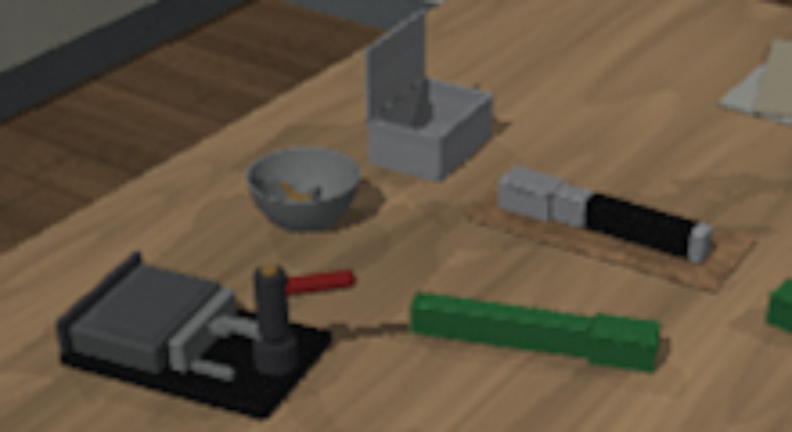

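The bar lies flat on the mat (top px (586,288) at 800 scale), the lever points lower right (tip (423,252)), and the bystanders sit at the same pixels as at the start. Handing in.

```bash
python3 -c "
from bench import workorder
print(workorder.hand_in())"
```

```text
the job is handed in; nothing more can be done
None
```

I fitted the bar's channel over the red lever, eased the lever past its dead point to its stop, and pressed it there. Then I lifted the bar off, laid it back on the cork mat, and handed the job in at about 25 s. No verdict was reported.

**Press:** It read about 9–10 N sideways at the wrist, for at least 0.3 s. Counting the vertical share it was about 11 N. The tool had stopped advancing, which is the clearest sign that the lever was on its stop. On the way over, sideways wrist readings never passed about 9 N.

**Last checks:**
- **Bar:** it lies flat on the mat in both views, within a few millimetres of where it started.
- **Bystanders:** the bowl, catch-all and box look unmoved in the before and after pictures.
- **Gripper:** it is open and well clear of everything.

**Did not agree or failed:**
- **First grasp:** the fingers closed on nothing. In the camera views the fingertips stood about 37 mm higher than the reported position. I allowed for this and the second grasp held.
- **Lever angle:** the cameras alone put the lever's turn at about 69–72° (1.20–1.25 rad). That is not sharp enough to prove the 1.23 rad limit, so "home" rests mainly on the firm stop felt during the press.

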